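Spin-test and park the finishing machine's pulley

TASK

Give the flat pulley a brisk push clockwise (seen from above) so that it runs freely on its own for a second or two, then stop it by a touch of the fingers on its rim so that it comes to rest with its hole under the slot of the fork. Only when it stands still there, draw out the wooden block that props the latch, so that the latch falls and its pin goes through the slot into the hole. Leave the wooden last and the glue jar beside the stand where they are.

Things in the scene. Friction and masses are not known exactly. Their poses are not given: they have to be found in the camera images.
- stand: green base plate of the pulley stand, fixed to the bench, 20 mm thick, spanning x -125 to 125 and y -130 to 310 mm in its own frame. Origin on the bench directly below the pulley's spindle; its x axis points away from the robot (its open front is at -x), y left, z up.
- guard_front (a point): middle of the front edge of a fixed guard of thin steel bars over the pulley, 270 mm above the bench. The guard covers stand x -105 to 112, y -105 to 105 mm, on two posts at its far corners (x 112). It blocks a tool coming straight down on the pulley: come in below it from the front, tilted about 25 to 45 degrees from vertical, wrist towards the robot.
- spindle (a point): top of the pulley's hub, on its vertical axis, 74 mm above the bench. The pulley is a horizontal wheel 190 mm across. It turns almost without friction (left alone it coasts for well over ten seconds) and weighs 0.8 to 1.7 kg; pressing a fingertip on the rim with 2 N or more stops it within about 0.1 s.
- rim_front (a point): fixed point of the stand, at the middle of the pulley rim's flat top face at the very front (stand frame -82.5, 0, 72 mm). The rim is a flat ring 25 mm wide (radius 70 to 95 mm), its top 72 mm and underside 50 mm above the bench; the web inside it is 6 mm lower. The rim's front is free to touch; a fingertip pressed lightly on it and swept to the left drags it round.
- pulley (a joint): turn of the pulley in rad, growing clockwise seen from above (at the front the rim then moves to the stand's +y); no stops, it keeps counting beyond a turn. At 0 and every multiple of 2 pi the hole is under the slot. It stands still at the start.
- pulley_hole (a point): centre of the one hole in the pulley's web, 57.5 mm from the spindle, at the height of the rim's top (72 mm); the hole is about 25 mm (radially) by 30 mm and turns with the pulley.
- slot (a point): centre of the slot in the fixed steel fork, at the fork's top (88 mm above the bench), stand frame 0, 57.5 mm. The fork is 8 mm thick, 50 mm wide in x, and reaches in over the rim from the left with an 8 mm gap; the slot is 26 mm wide. The pin clears the hole while hole and slot agree within 8 mm in plan.
- latch (a joint): lift of the latch in rad: 0 fully down (pin through slot and hole), about 0.25 at the start, resting on the block. Steel bar 235 mm long, 24 wide, 12 thick, lying along the stand's y (x -12 to 12), hinged at stand y 270 mm, 96 mm above the bench; its 14 mm pin is over the slot. A light spring and its weight press it down (2 to 3 N on the block); with the block gone it falls.
- block_mid (a point): centre of the loose beech block that props the latch: 140 mm long (its x, about the stand's x), 40 wide (y), 78 high, 0.25 kg, on the base plate (underside 20 mm above the bench). The latch rests on its far end; the near 110 mm can be gripped across the width from above. Drawn 50 mm towards the robot it is clear, and may be left there or put anywhere else clear.
- last: light wooden shoe last, about 200 mm long and 90 mm high, lying on the bench to the right of the stand; origin under its middle. Not to be moved.
- glue_jar: glue jar with white cap, 68 mm across and 100 mm high, standing on the bench to the right of the stand; origin under its centre. Not to be moved.
Not all that is in view belongs to the job. What is shaped like the part that bears block_mid but pink or turquoise is not meant.

How it is judged (in metres and radians):
On the way, in this order (a step that is already met when the one before it is completed fails the run):
1. the pulley runs clockwise on its own, untouched, faster than 0.4 rad/s, for 0.8 s (velocity of joint pulley above 0.4 rad/s and contact force between each of the arm, the fingers and pulley below 0.05 N and value of joint latch above 0.15 rad), for 0.8 s.
2. the fingers touch the pulley as its hole comes to the slot (within 20 mm), to bring it to rest there (contact force between the fingers and pulley above 0.1 N and horizontal distance between pulley_hole and slot below 0.02 m).
3. the pulley stands still with its hole under the slot (within 8 mm), untouched, the latch still propped (velocity of joint pulley between -0.05 and 0.05 rad/s and horizontal distance between pulley_hole and slot below 0.008 m and contact force between the fingers and pulley below 0.05 N and value of joint latch above 0.15 rad), for 0.3 s.
At the end, for the whole second after the job is handed in: The pulley is at rest with its hole within 8 mm (in plan) of the slot, the latch is fully down (under 0.03 rad) with its pin in the hole, and the block lies still, released, clear of the latch (horizontal distance between pulley_hole and slot below 0.008 m and velocity of joint pulley between -0.05 and 0.05 rad/s and value of joint latch below 0.03 rad and linear speed of block below 0.02 m/s); the robot touches nothing.
It fails at once if the latch falls while the hole is not under the slot (more than 8 mm off) (value of joint latch below 0.1 rad and horizontal distance between pulley_hole and slot above 0.008 m).
It fails at once if the last is moved (over 30 mm) (distance of last from where it was at the start of the episode above 0.03 m).
It fails at once if the glue jar is moved (over 30 mm) (distance of glue_jar from where it was at the start of the episode above 0.03 m).
It also fails if it takes over 67 s, if anything falls off the work surface, if the arm or the gripper's body presses on something with over 40 N, if the wrist force passes 120 N, or if a joint passes its speed limit or range.

ROBOT

A 6-joint arm with a two-finger parallel gripper is mounted at the origin on the work surface. World frame = base frame: x ahead of the robot, y to its left, z up, the work surface at z = 0. Lengths are in mm, angles in rad, forces in N, time in s.
With the tool pointing down it reaches from about 275 to 1000 mm from the base axis. Payload 8.4 kg.
Tool frame: the origin (TCP) lies between the finger pads; the fingertips stand 11 mm ahead of it and the grasp point (between the pads) lies 8 mm behind it; z points along the fingers, y is the direction in which the jaws open and shut (so a half turn about z gives the same grasp; the last joint's range is limited). The gripper opens to 85 mm and grips with 20 to 120 N. Pads are 22 mm wide; open, the fingers measure 114 mm over their backs; the gripper's body (76 mm by 85 mm) begins 54 mm behind the grasp point. The pads swing forward as they close: fully open they stand 13 mm farther back than shut.
Start: joints at [-1.144, 0.353, 1.633, -0, 1.155, -0.002], TCP at [259.861, -568.419, 209.081] pointing down, gripper open.
Joint ranges: [-2.63, 2.63], [-0.92, 2.1], [0.06, 2.66], [-1.3, 4.44], [0, 2.69], [-3.02, 3.02]. Speed limits (rad/s): [2.22, 2.22, 2.79, 3.14, 3.14, 3.14].

INTERFACE

Orientations are given as [roll, pitch, yaw] about the fixed x, y, z axes, in that order (R = Rz(yaw) Ry(pitch) Rx(roll)).
In Python, from rig import r, eyes gives the robot as it stands. The module is installed in compiled form; this text tells all that it offers.
- The arm moves only by the tool servo_tool, never from a script. Its argument "rows" is a list of rows, each a list of 3 entries, a list of its own where there are three numbers: the shift along the world's x, y, z in cm, then the turn about the world's z in rad, then the finger opening in cm, from 0 to 8.54. A call has 1 to 5 rows; each row shifts and turns the commanded pose from where the row before left it; what a row does not reach is not made up. A row lasts 1/12 s, in which the tool goes at most 41.7 mm and 7.16 degrees, less where a joint would pass 70% of its speed; a pose out of reach is approached as far as the arm can. A call is refused whole if a number of a shift passes 4.17 or a number of a turn 0.125, either way. A call with a gripper value outside its range is refused whole. The fingers move at their own pace and stop on an object; "squeeze" is the grip in N (left out, the last holds). Time passes only in rows, so rows that do not move let the fingers close. It gives the time, the measured TCP pose, the force and the opening at its end, in the units of the state.
- r.sense(): the state, without advancing time (a new reading comes with each control period).
- eyes.grab_frame(name): name is "side" or "top"; returns a dict with "frame" (400x640x3 uint8, red, green, blue), "depth" (400x640 float32, mm along the optical axis (not along the pixel's ray), 0 where there is no reading), "vertical_fov" (degrees; the focal length in pixels is half the picture's height over the tangent of half this angle, whatever the lens; pixels are square), "cx", "cy" (the principal point, pixels), "D" ([k1, k2, p1, p2, k3] as OpenCV has them; the pictures are not rectified), "camera_from_world" (4x4, takes a point from world to camera coordinates). Camera axes: x right, y down, z forward; pixel columns grow to the right and rows downward; lengths in mm; the calibration is good to about 2 mm. A picture is of the moment at which its call begins.
- r.sign_off(): hands the job in, once; it reports no verdict.
The state is a dict: "clock": time; "qpos": joint angles; "qvel": joint speeds; "joint_efforts": joint torques, N m; "eef_pos": TCP position; "tcp_rot": TCP orientation; "contact_force": force on the tool from outside, world axes, zero at the start; "wrist_torque": the same for the moment, N m; "opening": opening from 0.0 (shut) to 1.0 (fully open).
Only numpy, scipy, OpenCV 4.12 (cv2) and the standard library are available. Lean on these libraries where they do the work, as an engineer would, in place of code of your own. Each camera call takes 0.05 s, during which the arm holds its last target.

## Working session

There is one attempt and no reset: what is moved stays moved. The work goes in short steps, Python scripts to look and compute and a tool call to move; the robot and the scene stay as the last step left them, time stands still between calls to the robot, and variables do not carry over. Pictures are saved under pics/ and viewed, and the job is handed in when it is done.

Besides the shell and the picture viewer there is one more tool, called after ">>>" by a JSON object that holds its "fn" and its "kwargs", one argument or row to a line. servo_tool: Moves the arm, as the interface text tells. Its arguments: {"type":"object","properties":{"rows":{"type":"array"},"squeeze":{"type":"number"}},"required":["rows"]}

```bash
mkdir -p pics; ls; python3 - <<'E'
from rig import r,eyes
import cv2,numpy as np
print(r.sense())
for n in("side","top"):
    f=eyes.grab_frame(n); np.savez(f"pics/{n}0.npz",**{k:v for k,v in f.items()})
    cv2.imwrite(f"pics/{n}0.png",f["frame"][...,::-1]); print(n,f["vertical_fov"],f["cx"],f["cy"],f["D"],f["camera_from_world"])
E
```

```text
pics
{'clock': 0.0, 'qpos': array([-1.14439725e+00,  3.53671225e-01,  1.63412649e+00, -3.47362294e-05,
        1.15523116e+00, -2.39777917e-03]), 'qvel': array([-1.12972543e-03, -1.07648748e-03, -6.92762894e-05,  2.46597984e-04,
       -3.15030397e-04,  5.75494316e-05]), 'joint_efforts': array([-4.02767517e-03, -6.05258131e+01, -3.42063332e+01, -3.42245412e-04,
        9.47844033e-03,  1.90017209e-05]), 'eef_pos': array([ 259.63798754, -567.95138765,  208.35057985]), 'tcp_rot': array([-3.14015636e+00,  2.83157736e-05,  4.28810926e-01]), 'contact_force': array([-1.01616462, -0.60074936, -0.16595355]), 'wrist_torque': array([ 0.04475003,  0.07230423, -0.01882776]), 'opening': 0.9997115708457527}
side 50.00875394010404 314.22635506465906 207.99345872491153 [-0.05801373  0.          0.          0.          0.        ] [[-9.99904438e-01 -1.37915070e-02 -9.53309516e-04  5.58388503e+02]
 [-6.01910803e-03  4.96397982e-01 -8.68074199e-01  2.11702434e+02]
 [ 1.24452723e-02 -8.67985506e-01 -4.96433557e-01  1.05183371e+03]
 [ 0.00000000e+00  0.00000000e+00  0.00000000e+00  1.00000000e+00]]
top 44.662168224203945 318.33012799600965 202.51013208293753 [0.05241586 0.         0.         0.         0.        ] [[ 2.81760782e-02 -9.99602667e-01  7.85823642e-04 -1.01117420e+02]
 [-9.91794972e-01 -2.80540494e-02 -1.24722507e-01  5.81972814e+02]
 [ 1.24694996e-01  2.73481518e-03 -9.92191352e-01  1.34185713e+03]
 [ 0.00000000e+00  0.00000000e+00  0.00000000e+00  1.00000000e+00]]
```

View pics/side0.png

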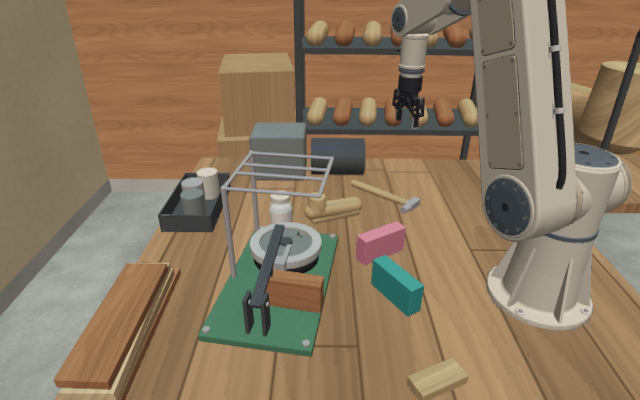

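View pics/top0.png

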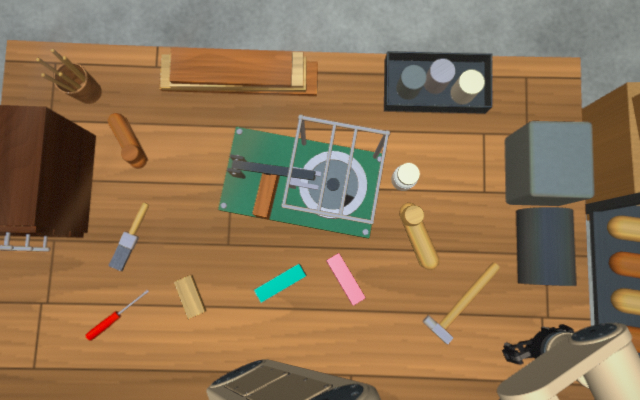

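```bash
cat > h.py <<'E'
import numpy as np,cv2
def load(n):
    d=np.load(n,allow_pickle=True); return {k:d[k] for k in d.files}
def K(f):
    fl=200/np.tan(np.radians(float(f["vertical_fov"]))/2)
    return np.array([[fl,0,float(f["cx"])],[0,fl,float(f["cy"])],[0,0,1.]])
def proj(f,P):
    T=f["camera_from_world"]; P=np.atleast_2d(np.array(P,float))
    return cv2.projectPoints(P,cv2.Rodrigues(T[:3,:3])[0],T[:3,3],K(f),np.array(f["D"],float))[0][:,0]
def atz(f,uv,z):
    n=cv2.undistortPoints(np.array(uv,float).reshape(-1,1,2),K(f),np.array(f["D"],float))[:,0]
    T=f["camera_from_world"];R=T[:3,:3];c=-R.T@T[:3,3]
    d=np.c_[n,np.ones(len(n))]@R
    return c+d*((np.broadcast_to(z,len(n))-c[2])/d[:,2])[:,None]
def cloud(f):
    d=f["depth"];h,w=d.shape;v,u=np.mgrid[:h,:w]
    n=cv2.undistortPoints(np.stack([u,v],-1).reshape(-1,1,2).astype(float),K(f),np.array(f["D"],float))[:,0]
    X=np.c_[n,np.ones(len(n))]*d.reshape(-1,1);T=f["camera_from_world"]
    return ((X-T[:3,3])@T[:3,:3]).reshape(h,w,3)
E
python3 - <<'E'
from h import *
for n,(x,y,w,h) in dict(top=(200,90,260,195),side=(190,130,240,225)).items():
    f=load(f"pics/{n}0.npz");c=f["frame"][y:y+h,x:x+w,::-1]
    s=3 if n=="top" else 2.6
    cv2.imwrite(f"pics/{n}_c.png",cv2.resize(c,None,fx=s,fy=s,interpolation=cv2.INTER_CUBIC))
f=load("pics/side0.npz");cv2.imwrite("pics/arm.png",cv2.resize(f["frame"][0:140,370:490,::-1],None,fx=4,fy=4))
E
```

```text
(no output)
```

View pics/top_c.png

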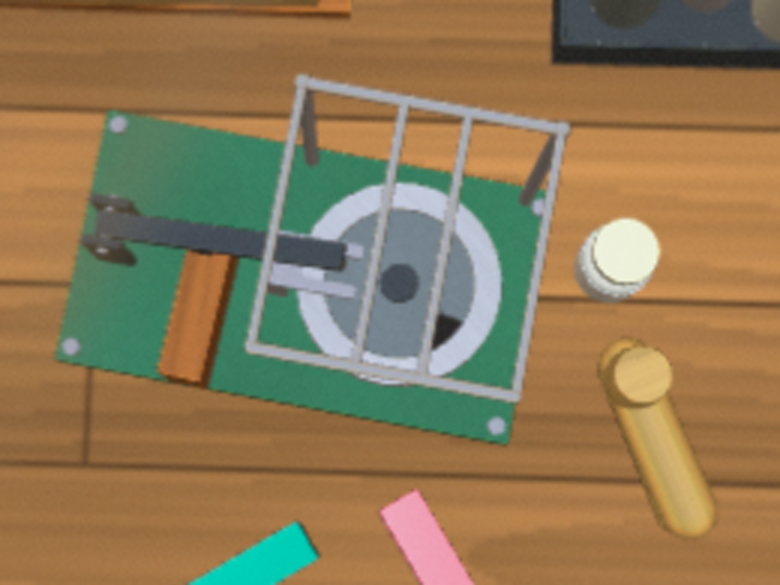

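View pics/side_c.png

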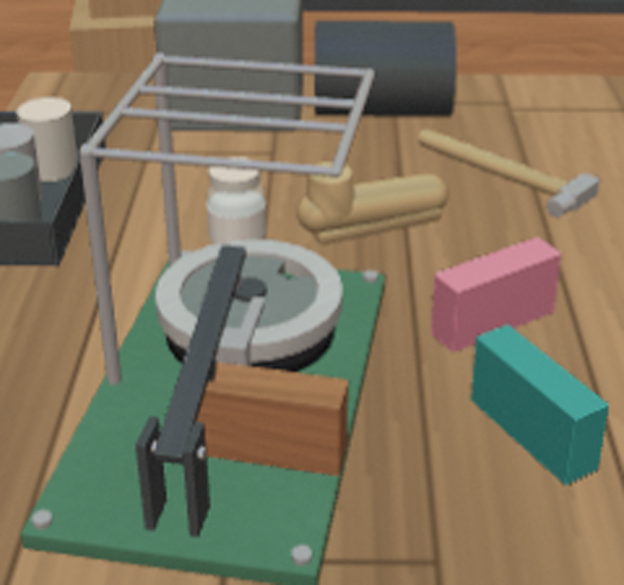

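View pics/arm.png

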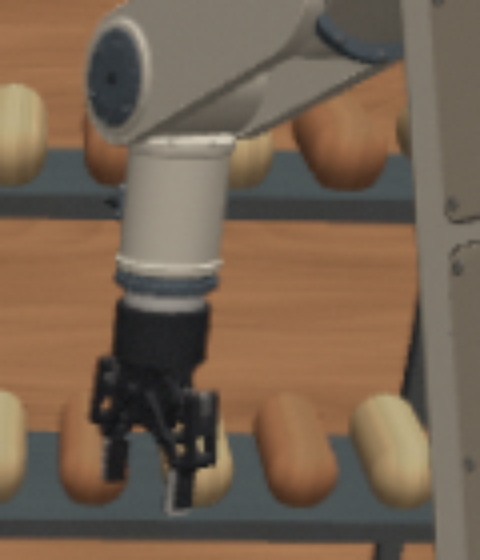

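```bash
python3 - <<'E'
from h import *
from scipy.optimize import least_squares
ft=load("pics/top0.npz");fs=load("pics/side0.npz")
T=lambda p:(np.array(p)/3+[200,90]-0.33); S=lambda p:(np.array(p)/2.6+[190,130]-0.3)
obs=[(ft,[(125,310,20),(-125,310,20),(-125,-130,20)],T([(108,110),(55,361),(510,444)])),
(ft,[(112,105,270),(112,-105,270),(-105,-105,270),(-105,105,270)],T([(301,80),(565,128),(518,399),(251,348)])),
(ft,[(0,0,74)],T([(398,284)])),
(fs,[(-125,310,20),(125,310,20)],S([(318,575),(25,540)]))]
def W(p,P):
    c,s=np.cos(p[2]),np.sin(p[2]);P=np.array(P,float)
    return np.c_[p[0]+c*P[:,0]-s*P[:,1],p[1]+s*P[:,0]+c*P[:,1],P[:,2]]
def res(p): return np.concatenate([(proj(f,W(p,P))-uv).ravel() for f,P,uv in obs])
for o in (obs[:1],obs[:3],obs):
    def rs(p): return np.concatenate([(proj(f,W(p,P))-uv).ravel() for f,P,uv in o])
    s=least_squares(rs,[650,-100,-.2],loss="soft_l1");print(s.x,np.round(rs(s.x),1))
p=s.x; np.save("stand.npy",p)
# cloud heights
C=cloud(ft)
for n,uv in dict(hub=(398,284),rimR=(487,285),blocktop=(200,330),latch=(200,235),hole=(447,330)).items():
    q=T(uv).round().astype(int);w=C[q[1],q[0]];c_,s_=np.cos(p[2]),np.sin(p[2]);d=w[:2]-p[:2];print(n,w.round(),[round(c_*d[0]+s_*d[1]),round(-s_*d[0]+c_*d[1])])
# block top corners z=98
b=atz(ft,T([(188,253),(235,257),(207,385),(160,376)]),[98,98,98,98]);d=b[:,:2]-p[:2]
print("block top in stand",np.c_[c_*d[:,0]+s_*d[:,1],-s_*d[:,0]+c_*d[:,1]].round())
h=atz(ft,T([(436,347),(462,322),(440,318)]),66);d=h[:,:2]-p[:2];print(np.c_[c_*d[:,0]+s_*d[:,1],-s_*d[:,0]+c_*d[:,1]].round())
# gripper in side cloud
C=cloud(fs);sub=C[0:140,380:450].reshape(-1,3);tcp=np.array([259.6,-568,208.4])
m=(np.hypot(sub[:,0]-260,sub[:,1]+568)<150)
for z in range(190,520,15):
    q=sub[m&(abs(sub[:,2]-z)<7)]
    if len(q): print(z-208+11,len(q),(q[:,0].min()-260).round(),(q[:,0].max()-260).round(),(q[:,1].max()+568).round())
E
```

```text
[ 6.33232298e+02 -1.24338704e+02 -1.53089043e-01] [-0.2 -0.2 -0.1  0.   0.3  0.2]
[ 6.33094290e+02 -1.23948367e+02 -1.53688443e-01] [-0.3 -0.2 -0.2 -0.   0.1  0.2  0.7  0.9 -0.8  0.4 -0.4 -0.8  0.3  0.
  0.7 -0.5]
[ 6.33193224e+02 -1.23399096e+02 -1.53695089e-01] [-0.5 -0.3 -0.4 -0.  -0.1  0.2  0.5  0.9 -1.   0.3 -0.6 -0.9  0.  -0.
  0.5 -0.5  1.5 -0.8 -0.9 -3. ]
hub [ 633. -121.   69.] [0, 2]
rimR [ 632. -204.   73.] [11, -80]
blocktop [580.  57.  98.] [-80, 170]
latch [663.  58. 123.] [1, 183]
hole [ 596. -172.   26.] [-30, -54]
block top in stand [[ -12.  193.]
 [  -8.  151.]
 [-127.  153.]
 [-127.  196.]]
[[-52. -44.]
 [-25. -63.]
 [-25. -43.]]
38 3 -24.0 19.0 42.0
53 52 -29.0 31.0 56.0
68 57 -29.0 33.0 56.0
83 53 -28.0 34.0 59.0
98 91 -39.0 43.0 75.0
113 134 -37.0 42.0 72.0
128 131 -40.0 41.0 71.0
143 155 -38.0 41.0 72.0
158 64 -35.0 38.0 43.0
173 109 -34.0 39.0 41.0
188 105 -34.0 38.0 43.0
203 126 -36.0 39.0 42.0
218 86 -36.0 41.0 46.0
233 127 -40.0 41.0 44.0
248 121 -38.0 39.0 42.0
263 118 -34.0 40.0 46.0
278 134 -35.0 52.0 44.0
293 122 -35.0 43.0 45.0
308 119 -33.0 38.0 44.0
```

```bash
python3 - <<'E'
from h import *
ft=load("pics/top0.npz");p=np.load("stand.npy");c,s=np.cos(p[2]),np.sin(p[2])
C=cloud(ft)
fr=ft["frame"].astype(int)
def st(w): d=w[...,:2]-p[:2]; return np.stack([c*d[...,0]+s*d[...,1],-s*d[...,0]+c*d[...,1],w[...,2]],-1)
R,G,B=fr[...,0],fr[...,1],fr[...,2]
for n,m in dict(pink=(R>190)&(B>110)&(G<150)&(B<190)&(R-G>70),turq=(G>140)&(B>120)&(R<60)).items():
    m=m.astype(np.uint8); m[:,:200]=0; q=st(C[m>0]); q=q[q[:,2]>15]; print(n,len(q),q.min(0).round(),q.max(0).round())
    t=q[q[:,2]>q[:,2].max()-15]; print(' xmax pt',t[t[:,0].argmax()].round(),'ymax',t[t[:,1].argmax()].round(),'ymin',t[t[:,1].argmin()].round())
print([ (k,(p[:2]+[c*x-s*y,s*x+c*y]).round(1)) for k,(x,y) in dict(pre=(-175,0),a=(-150,0),slot=(0,57.5),blk=(-95,173)).items()])
E
```

```text
pink 85 [-312. -137.   23.] [-185.  -22.   85.]
 xmax pt [-185.  -47.   78.] ymax [-209.  -22.   73.] ymin [-290. -137.   74.]
turq 716 [-347.    1.   69.] [-223.  154. 1404.]
 xmax pt [-2.230e+02  1.000e+00  1.404e+03] ymax [-2.230e+02  1.000e+00  1.404e+03] ymin [-2.230e+02  1.000e+00  1.404e+03]
[('pre', array([460.3, -96.6])), ('a', array([ 485. , -100.4])), ('slot', array([642. , -66.6])), ('blk', array([565.8,  62.1]))]
```

```bash
python3 - <<'E'
from h import *
ft=load("pics/top0.npz");p=np.load("stand.npy");c,s=np.cos(p[2]),np.sin(p[2])
cv2.imwrite("pics/pt.png",cv2.resize(ft["frame"][225:325,245:375,::-1],None,fx=6,fy=6,interpolation=cv2.INTER_CUBIC))
C=cloud(ft)
for uv in [(340,270),(282,283),(290,275),(335,262)]: print(uv,C[uv[1],uv[0]].round())
E
```

```text
(340, 270) [ 398. -148.   77.]
(282, 283) [359.   7.  77.]
(290, 275) [381. -14.  74.]
(335, 262) [ 419. -134.   77.]
```

View pics/pt.png

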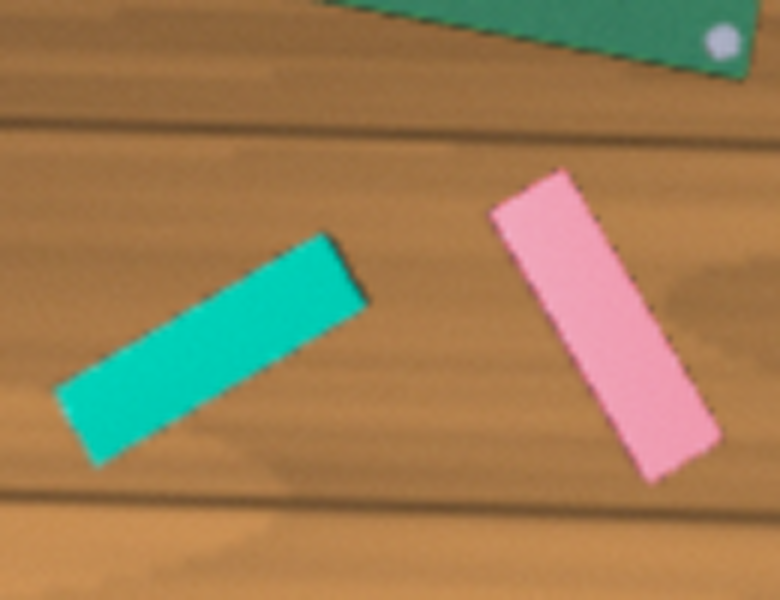

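```bash
python3 - <<'E'
from h import *
ft=load("pics/top0.npz");p=np.load("stand.npy");c,s=np.cos(p[2]),np.sin(p[2])
w=atz(ft,np.array([(325,233),(368,303),(490,212),(562,170)])/6+[245,225]-.4,77)
d=w[:,:2]-p[:2];print(w.round(),np.c_[c*d[:,0]+s*d[:,1],-s*d[:,0]+c*d[:,1]].round())
E
```

```text
[[ 412.  -37.   77.]
 [ 382.  -57.   77.]
 [ 424. -111.   77.]
 [ 443. -143.   77.]] [[-232.   52.]
 [-259.   27.]
 [-209.  -19.]
 [-185.  -48.]]
```

>>> {"fn": "servo_tool", "kwargs": {
  "rows": [
    [[1.64,3.65,0],0.076,8.5],
    [[1.64,3.65,0],0.076,8.5],
    [[1.64,3.65,0],0.076,8.5],
    [[1.64,3.65,0],0.076,8.5],
    [[1.64,3.65,0],0.076,8.5]
  ]
}}

```text
clock: 0.52
eef_pos: [342.0, -384.1, 208.8]
tcp_rot: [-3.141, -0.0, 0.812]
contact_force: [2.0, -0.5, 0.3]
opening: 0.993
```

>>> {"fn": "servo_tool", "kwargs": {
  "rows": [
    [[1.64,3.65,0],0.076,8.5],
    [[1.64,3.65,0],0.076,8.5],
    [[1.64,3.65,0],0.076,8.5],
    [[1.64,3.65,0],0.076,8.5],
    [[1.64,3.65,0],0.076,8.5]
  ]
}}

```text
clock: 0.93
eef_pos: [424.1, -201.5, 209.0]
tcp_rot: [-3.142, -0.0, 1.192]
contact_force: [0.2, 0.1, -0.2]
opening: 0.997
```

>>> {"fn": "servo_tool", "kwargs": {
  "rows": [
    [[1.64,3.65,0],0.076,8.54],
    [[1.64,3.65,0],0.076,8.54],
    [[1.64,3.65,0],0.076,8.54],
    [[0,0,0],0,8.54]
  ]
}}

```text
clock: 1.27
eef_pos: [471.8, -88.2, 208.0]
tcp_rot: [-3.135, -0.002, 1.425]
contact_force: [-5.8, 5.4, 1.2]
opening: 1.0
```

```bash
cat > look.py <<'E'
import sys,numpy as np,cv2
from rig import r,eyes
def look(tag,names=("side","top"),z=1):
    for n in names:
        f=eyes.grab_frame(n); np.savez(f"pics/{n}{tag}.npz",**f)
        x,y,w,h=(200,90,260,195) if n=="top" else (210,130,240,190)
        cv2.imwrite(f"pics/{n}{tag}.png",cv2.resize(f["frame"][y:y+h,x:x+w,::-1],None,fx=3,fy=3,interpolation=cv2.INTER_CUBIC))
    s=r.sense(); print(s["clock"],s["eef_pos"].round(1),s["tcp_rot"].round(3),s["contact_force"].round(1),s["qpos"].round(2))
if __name__=="__main__": look(sys.argv[1],sys.argv[2:] or ("side","top"))
E
python3 look.py 1
```

```text
1.3667 [471.3 -91.1 208. ] [-3.137e+00 -1.000e-03  1.421e+00] [-4.7  4.2 -0.4] [-0.19  0.13  1.93  0.    1.09 -0.05]
```

View pics/side1.png

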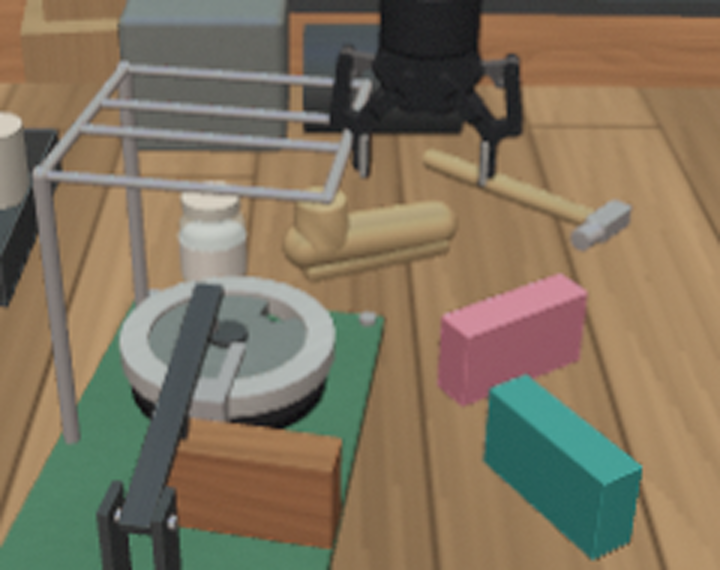

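View pics/top1.png

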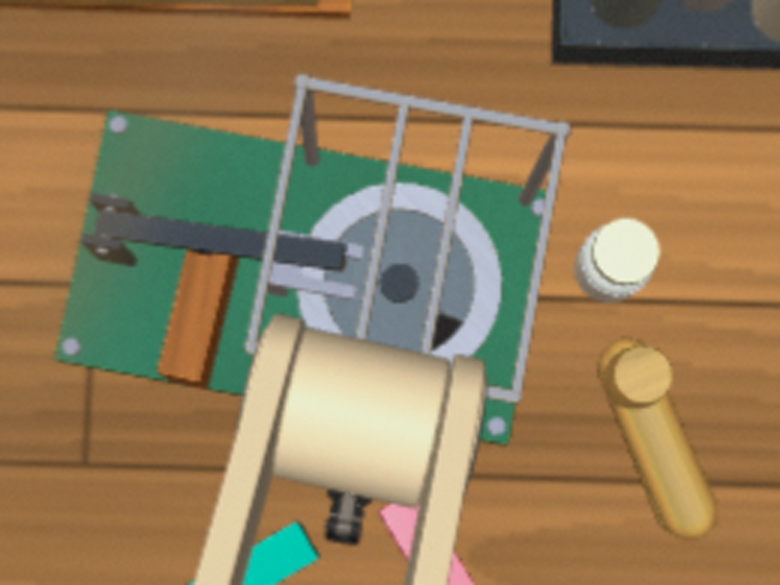

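>>> {"fn": "servo_tool", "kwargs": {
  "rows": [
    [[-1.2,0.4,0],0,8.54],
    [[-1.2,0.4,0],0,8.54],
    [[0,0,-2],0,8.54],
    [[0,0,-3],0,8.54],
    [[0,0,0],0,8.54]
  ]
}}

```text
clock: 1.78
eef_pos: [445.0, -85.5, 155.6]
tcp_rot: [-3.136, -0.0, 1.416]
contact_force: [-2.0, 1.1, -1.7]
opening: 1.001
```

```bash
python3 look.py 2 side
```

```text
1.8333 [446.1 -85.7 157.6] [-3.137 -0.     1.416] [-0.6  0.2 -0. ] [-0.19  0.15  2.03 -0.    0.96 -0.04]
```

View pics/side2.png

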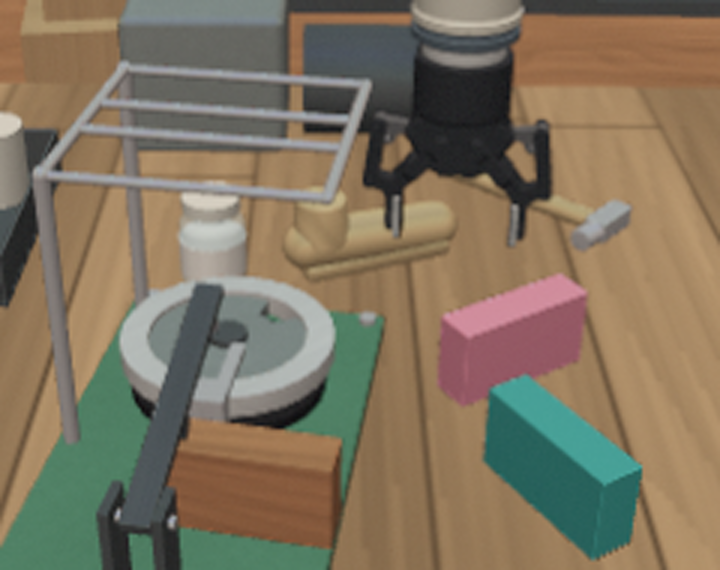

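>>> {"fn": "servo_tool", "kwargs": {
  "rows": [
    [[0,0,-3],0,8.54],
    [[0,0,-3],0,8.54],
    [[0,0,-3],0,8.54],
    [[0,0,-2],0,8.54],
    [[0,0,0],0,8.54]
  ]
}}

```text
clock: 2.25
eef_pos: [447.0, -85.8, 47.3]
tcp_rot: [-3.137, -0.0, 1.416]
contact_force: [0.1, -0.4, 0.3]
opening: 0.997
```

```bash
python3 look.py 3 side
```

```text
2.3 [448.1 -86.   49. ] [-3.139 -0.     1.416] [0.1 0.3 1.2] [-0.19  0.33  2.11 -0.    0.7  -0.04]
```

View pics/side3.png

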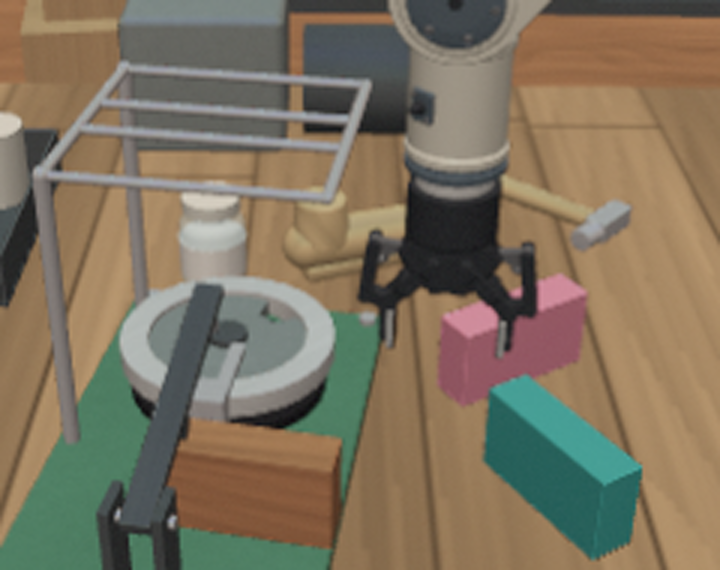

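```bash
python3 - <<'E'
from h import *
f=load("pics/side3.npz")
for z in (30,40,50,60,80,90,100,110):
    print(z,(3*(proj(f,[(498,-94,z),(498+27,-98,z),(398,-78,z)])-[210,130])).round().tolist())
C=cloud(f);p=np.load("stand.npy");c,s=np.cos(p[2]),np.sin(p[2])
sub=C[200:250,325:395].reshape(-1,3);d=sub[:,:2]-p[:2];q=np.c_[c*d[:,0]+s*d[:,1],-s*d[:,0]+c*d[:,1],sub[:,2]]
q=q[(q[:,1]>-20)&(q[:,1]<60)&(abs(q[:,0]+190)<100)&(q[:,2]>20)]
for z in range(30,170,8):
    k=q[abs(q[:,2]-z)<4]
    if len(k):print(z,len(k),k[:,0].min().round(),k[:,0].max().round(),k[:,1].max().round())
E
```

```text
30 [[383.0, 389.0], [352.0, 386.0], [499.0, 401.0]]
40 [[383.0, 380.0], [352.0, 377.0], [500.0, 392.0]]
50 [[384.0, 371.0], [353.0, 368.0], [501.0, 382.0]]
60 [[384.0, 361.0], [353.0, 358.0], [502.0, 373.0]]
80 [[385.0, 342.0], [353.0, 339.0], [504.0, 354.0]]
90 [[385.0, 333.0], [353.0, 330.0], [505.0, 344.0]]
100 [[385.0, 323.0], [353.0, 320.0], [506.0, 334.0]]
110 [[386.0, 313.0], [354.0, 310.0], [506.0, 324.0]]
62 1 -206.0 -206.0 -19.0
70 2 -208.0 -205.0 -19.0
86 14 -242.0 -141.0 22.0
94 29 -244.0 -133.0 22.0
102 29 -243.0 -133.0 22.0
110 32 -245.0 -132.0 21.0
118 32 -245.0 -132.0 25.0
126 43 -258.0 -120.0 23.0
134 122 -263.0 -115.0 24.0
142 105 -262.0 -117.0 27.0
150 144 -261.0 -117.0 27.0
158 95 -258.0 -119.0 28.0
166 120 -258.0 -119.0 31.0
```

```bash
python3 - <<'E'
from h import *
f=load("pics/side3.npz");C=cloud(f);p=np.load("stand.npy");c,s=np.cos(p[2]),np.sin(p[2])
def st(w): d=w[...,:2]-p[:2]; return np.stack([c*d[...,0]+s*d[...,1],-s*d[...,0]+c*d[...,1],w[...,2]],-1)
for n,(u,v) in dict(blocktop=(270,440),table=(420,560),rimfront=(325,330),hub=(228,330),plate=(100,520),pink=(520,310),turq=(570,430),bar=(200,185),tipL=(391,335),tipR=(503,345)).items():
    q=C[round(v/3+130),round(u/3+210)];print(n,q.round(),st(q).round())
E
```

```text
blocktop [589.  61.  97.] [-72. 176.  97.]
table [474.  81.  -4.] [-188.  178.   -4.]
rimfront [ 550. -124.   72.] [-82. -14.  72.]
hub [ 634. -121.   74.] [ 1.  3. 74.]
plate [702. 156. 104.] [ 25. 286. 104.]
pink [390. -70. 130.] [-248.   16.  130.]
turq [357.  19.  77.] [-295.   98.   77.]
bar [639. -11. 273.] [-11. 112. 273.]
tipL [494. -84.  93.] [-143.   18.   93.]
tipR [400. -71.  94.] [-239.   16.   94.]
```

>>> {"fn": "servo_tool", "kwargs": {
  "rows": [
    [[0,0,-1.3],0,8.54],
    [[0,0,-1.3],0,8.54],
    [[0,0,0],0,8.54]
  ]
}}

```text
clock: 2.55
eef_pos: [449.5, -86.1, 23.8]
tcp_rot: [3.141, 0.0, 1.416]
contact_force: [-0.3, 0.1, 0.4]
opening: 1.001
```

```bash
python3 look.py 4 side
```

```text
2.6 [449.7 -86.1  24.4] [3.141 0.    1.417] [ 0.1  0.1 -0.1] [-0.19  0.38  2.12 -0.    0.64 -0.04]
```

View pics/side4.png

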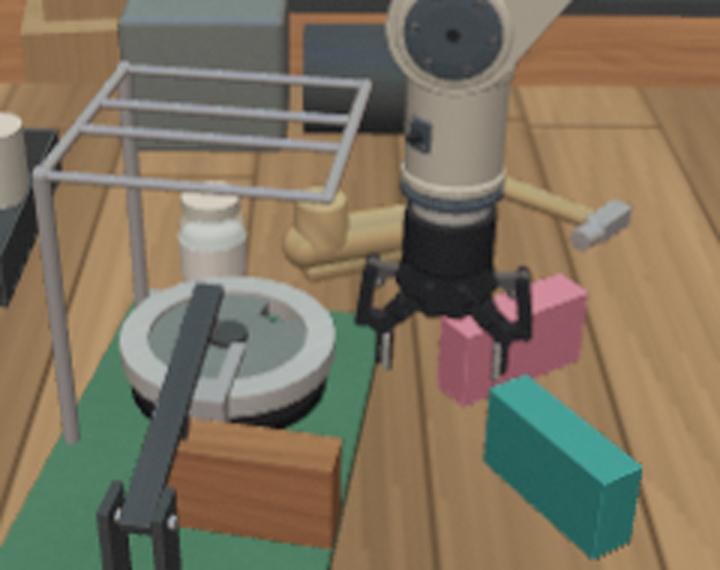

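>>> {"fn": "servo_tool", "kwargs": {
  "rows": [
    [[1.0,-0.15,0],0,8.54],
    [[1.0,-0.15,0],0,8.54],
    [[0.8,-0.13,0],0,8.54],
    [[0,0,0],0,8.54],
    [[0,0,0],0,8.54]
  ]
}}

```text
clock: 3.02
eef_pos: [478.1, -90.4, 23.5]
tcp_rot: [3.141, 0.0, 1.417]
contact_force: [0.5, 0.2, -0.3]
opening: 1.003
```

```bash
python3 look.py 5
```

```text
3.1167 [476.7 -90.2  23.1] [-3.141 -0.     1.417] [-0.7 -0.9  0.3] [-0.19  0.41  2.07 -0.    0.66 -0.04]
```

View pics/side5.png

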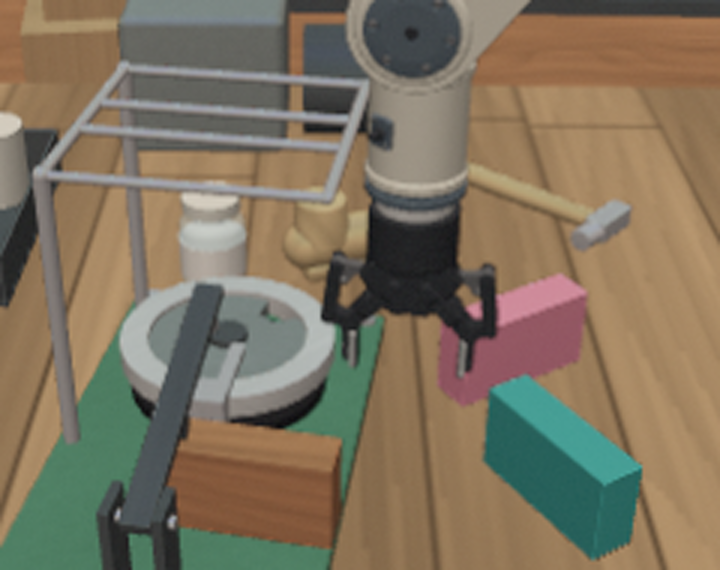

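>>> {"fn": "servo_tool", "kwargs": {
  "rows": [
    [[0.4,-0.06,0],0,8.54],
    [[0,0,0],0,8.54],
    [[0,0,0],0,8.54]
  ]
}}

```text
clock: 3.37
eef_pos: [481.1, -90.8, 23.1]
tcp_rot: [-3.142, -0.0, 1.417]
contact_force: [0.1, 0.1, -0.8]
opening: 1.001
```

>>> {"fn": "servo_tool", "kwargs": {
  "rows": [
    [[0.1,-0.02,0],0,8.54],
    [[0,0,0],0,8.54]
  ]
}}

```text
clock: 3.53
eef_pos: [482.1, -91.0, 23.1]
tcp_rot: [-3.142, -0.0, 1.417]
contact_force: [-0.6, -0.1, 0.2]
opening: 1.005
```

>>> {"fn": "servo_tool", "kwargs": {
  "rows": [
    [[0.1,-0.02,0],0,8.54],
    [[0,0,0],0,8.54]
  ]
}}

```text
clock: 3.7
eef_pos: [483.2, -91.3, 23.1]
tcp_rot: [3.141, -0.0, 1.417]
contact_force: [-0.4, 0.9, 0.0]
opening: 1.0
```

```bash
python3 look.py 6
```

```text
3.8 [483.1 -91.2  23.1] [ 3.142 -0.     1.417] [ 0.8 -0.6  0.3] [-0.19  0.42  2.05  0.    0.67 -0.04]
```

View pics/side6.png

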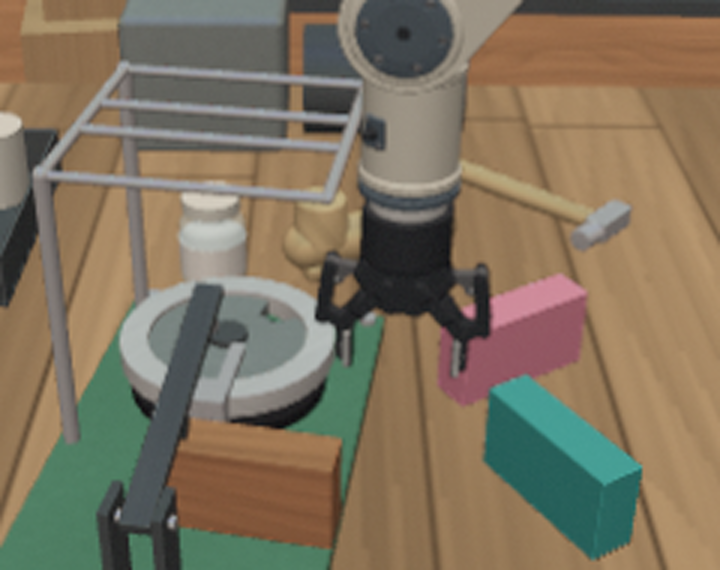

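>>> {"fn": "servo_tool", "kwargs": {
  "rows": [
    [[0.1,-0.02,0],0,8.54],
    [[0,0,0],0,8.54]
  ]
}}

```text
clock: 3.97
eef_pos: [484.3, -91.5, 23.1]
tcp_rot: [3.141, 0.0, 1.417]
contact_force: [0.6, 0.9, -0.3]
opening: 1.0
```

>>> {"fn": "servo_tool", "kwargs": {
  "rows": [
    [[0.1,-0.02,0],0,8.54],
    [[0,0,0],0,8.54]
  ]
}}

```text
clock: 4.13
eef_pos: [485.3, -91.7, 23.1]
tcp_rot: [3.141, 0.0, 1.417]
contact_force: [-0.1, -0.5, -0.8]
opening: 0.998
```

>>> {"fn": "servo_tool", "kwargs": {
  "rows": [
    [[0.1,-0.02,0],0,8.54],
    [[0,0,0],0,8.54]
  ]
}}

```text
clock: 4.3
eef_pos: [486.3, -91.9, 23.1]
tcp_rot: [3.141, -0.0, 1.417]
contact_force: [-0.6, 0.5, -0.1]
opening: 1.0
```

>>> {"fn": "servo_tool", "kwargs": {
  "rows": [
    [[0.1,-0.02,0],0,8.54],
    [[0,0,0],0,8.54]
  ]
}}

```text
clock: 4.47
eef_pos: [487.3, -92.1, 23.1]
tcp_rot: [3.141, 0.0, 1.417]
contact_force: [-0.4, -0.6, -0.0]
opening: 1.002
```

>>> {"fn": "servo_tool", "kwargs": {
  "rows": [
    [[0.1,-0.02,0],0,8.54],
    [[0,0,0],0,8.54]
  ]
}}

```text
clock: 4.63
eef_pos: [488.1, -92.2, 23.0]
tcp_rot: [-3.141, 0.0, 1.417]
contact_force: [0.5, 1.5, -1.1]
opening: 1.001
```

```bash
python3 look.py 7
```

```text
4.7333 [488.  -92.2  23.1] [-3.141 -0.     1.417] [-0.7  0.4  0.6] [-0.19  0.43  2.04  0.    0.67 -0.04]
```

View pics/side7.png

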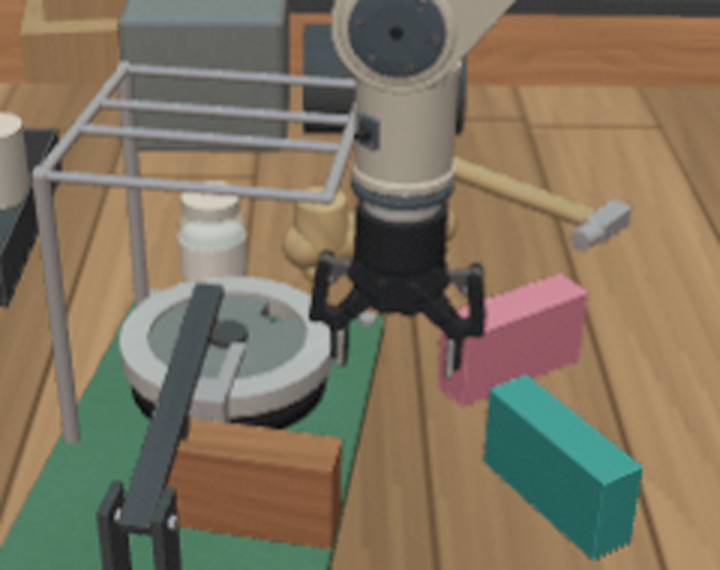

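```bash
python3 - <<'E'
from h import *
f=load("pics/side7.npz");C=cloud(f);p=np.load("stand.npy");c,s=np.cos(p[2]),np.sin(p[2])
d=C[...,:2]-p[:2];Q=np.stack([c*d[...,0]+s*d[...,1],-s*d[...,0]+c*d[...,1],C[...,2]],-1)
q=Q[130:265,300:385].reshape(-1,3); q=q[(q[:,1]>5)&(q[:,1]<70)&(abs(q[:,0]+148)<100)&(q[:,2]>30)]
for z in list(range(48,130,8))+[250,260,270,280,290]:
    k=q[abs(q[:,2]-z)<4]
    if len(k):print(z,len(k),np.sort(k[:,0])[-4:].round(),k[:,1].max().round())
im=f["frame"][200:262,290:372,::-1];cv2.imwrite("pics/z7.png",cv2.resize(im,None,fx=9,fy=9,interpolation=cv2.INTER_CUBIC))
E
```

```text
48 7 [-72. -70. -66. -62.] 68.0
56 41 [-63. -62. -60. -57.] 70.0
64 97 [-49. -49. -49. -48.] 69.0
72 208 [-49. -49. -49. -48.] 70.0
80 58 [-94. -94. -92. -92.] 69.0
88 25 [-94. -92. -92. -91.] 22.0
96 31 [-95. -92. -92. -89.] 23.0
104 45 [-84. -82. -77. -74.] 24.0
112 101 [-77. -76. -74. -74.] 25.0
120 91 [-78. -77. -77. -75.] 27.0
128 114 [-80. -79. -77. -77.] 28.0
250 112 [-111. -108. -108. -107.] 51.0
260 98 [-111. -111. -111.  -94.] 50.0
270 213 [-53. -50. -50. -49.] 69.0
280 98 [-118. -115. -110. -109.] 51.0
290 98 [-116. -114. -114. -114.] 51.0
```

View pics/z7.png

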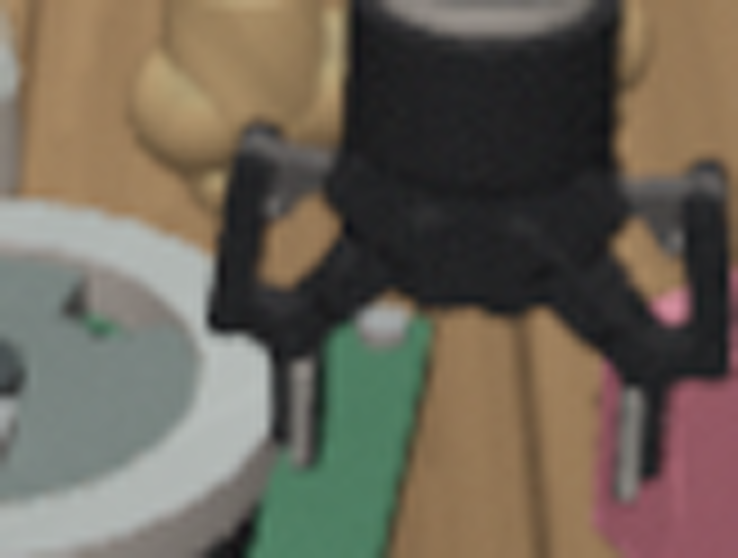

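>>> {"fn": "servo_tool", "kwargs": {
  "rows": [
    [[0.1,-0.02,0],0,8.54],
    [[0,0,0],0,8.54]
  ]
}}

```text
clock: 4.9
eef_pos: [488.3, -92.3, 22.9]
tcp_rot: [-3.14, -0.0, 1.417]
contact_force: [-3.0, 0.7, 1.9]
opening: 1.001
```

>>> {"fn": "servo_tool", "kwargs": {
  "rows": [
    [[0.1,-0.02,0],0,8.54],
    [[0,0,0],0,8.54]
  ]
}}

```text
clock: 5.07
eef_pos: [488.4, -92.3, 22.8]
tcp_rot: [-3.138, -0.0, 1.417]
contact_force: [-6.6, 0.1, 3.8]
opening: 0.997
```

```bash
python3 - <<'E'
from rig import r,eyes
import numpy as np
F=[];M=[];P=[]
for i in range(6):
    s=r.sense();F.append(s["contact_force"]);M.append(s["wrist_torque"]);P.append(s["eef_pos"]);eyes.grab_frame("side")
print(np.mean(F,0),np.mean(M,0),np.mean(P,0),s["clock"])
E
```

```text
[-6.43097335  0.91903579  4.03410619] [ 0.11326619  0.73156951 -0.02431028] [488.41620282 -92.30597231  22.79838872] 5.3167
```

>>> {"fn": "servo_tool", "kwargs": {
  "rows": [
    [[-0.59,0.09,0],0,8.54],
    [[-0.23,-1.48,0],0,8.54],
    [[0,0,0],0,8.54],
    [[0,0,0],0,8.54]
  ]
}}

```text
clock: 5.7
eef_pos: [482.2, -106.9, 23.2]
tcp_rot: [3.141, 0.0, 1.416]
contact_force: [-0.2, 0.4, 0.1]
opening: 0.997
```

```bash
python3 look.py 8
```

```text
5.8 [ 482.2 -106.4   23.2] [ 3.141 -0.     1.416] [-0.1  0.5 -1.1] [-0.22  0.42  2.05  0.    0.67 -0.07]
```

View pics/top8.png

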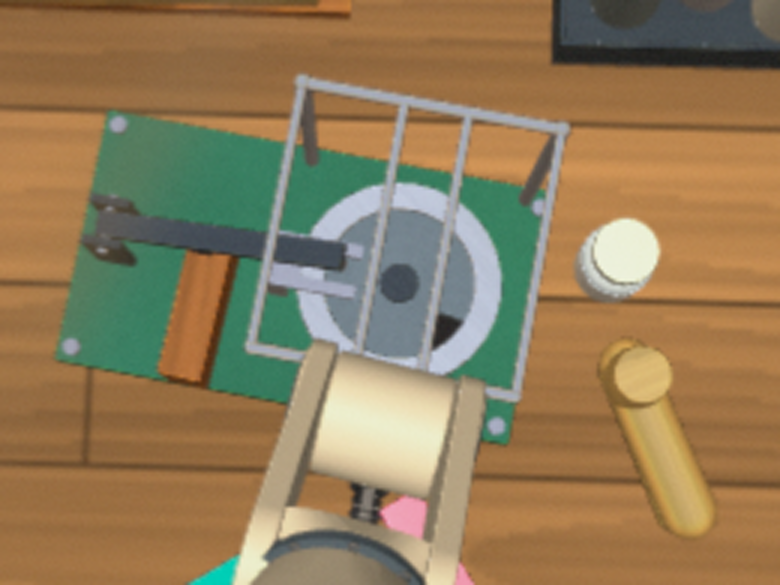

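View pics/side8.png

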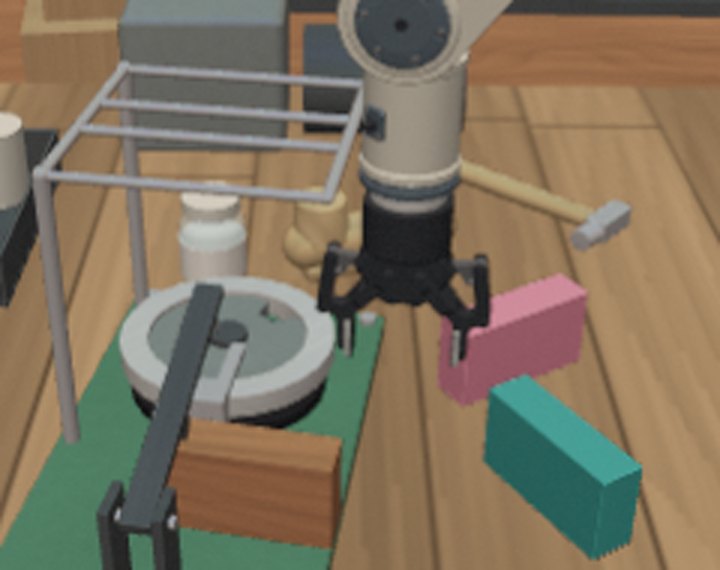

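>>> {"fn": "servo_tool", "kwargs": {
  "rows": [
    [[0.5,-0.08,0],0,8.54],
    [[0.06,0.4,0],0,8.54],
    [[0.1,0.64,0],0,8.54],
    [[0.1,0.64,0],0,8.54],
    [[-1.09,0.78,0],0,8.54]
  ]
}}

```text
clock: 6.22
eef_pos: [480.1, -82.3, 23.1]
tcp_rot: [3.141, -0.0, 1.417]
contact_force: [0.7, 0.6, -0.2]
opening: 1.002
```

```bash
cat > trk.py <<'E'
from h import *
p=np.load("stand.npy");c,s=np.cos(p[2]),np.sin(p[2])
def ang(f,dbg=False):
    C=cloud(f);v,u=np.mgrid[:400,:640]
    reg=np.zeros((400,640),bool);reg[140:225,285:375]=1
    uv=np.c_[u[reg],v[reg]];w=atz(f,uv,66.);d=w[:,:2]-p[:2]
    Q=np.c_[c*d[:,0]+s*d[:,1],-s*d[:,0]+c*d[:,1]];z=C[reg][:,2];dep=f["depth"][reg]
    rr=np.hypot(*Q.T);m=(rr>42)&(rr<73)&(z<55)&(dep>0)
    q=Q[m]; 
    if len(q)<4: return None,len(q)
    a=np.arctan2(q[:,1],q[:,0]);mu=np.angle(np.exp(1j*a).mean())
    # pulley = slot angle(90deg) - hole angle ... clockwise grows: theta = -(a-pi/2)
    return (np.pi/2-mu+np.pi)%(2*np.pi)-np.pi,len(q),q.mean(0).round(1)
E
cat > tk.py <<'E'
import sys
from trk import *
from rig import r,eyes
for i in range(int(sys.argv[1])):
    t=r.sense()["clock"];f=eyes.grab_frame("top");a=ang(f);print(round(float(t),3),a)
np.savez("pics/last.npz",**f)
s=r.sense();print(s["eef_pos"].round(1),s["contact_force"].round(1))
E
python3 -c "
from trk import *
for t in '0','1','8': print(ang(load(f'pics/top{t}.npz')))
"
python3 tk.py 3
```

```text
(np.float64(-2.5179068317267577), 66, array([-35.4, -48.8]))
(np.float64(-2.517273678088614), 66, array([-35.4, -48.7]))
(np.float64(-2.5189569608989943), 64, array([-35.3, -48.9]))
6.217 (np.float64(-2.2817130199800904), 48, array([-44.7, -39. ]))
6.267 (np.float64(-2.219248323499375), 50, array([-47., -36.]))
6.317 (np.float64(-2.152326453734627), 53, array([-48.7, -32.2]))
[478.5 -82.2  23.1] [ 0.1 -0.5  0.5]
```

>>> {"fn": "servo_tool", "kwargs": {
  "rows": [
    [[-0.1,-0.75,0],0,8.54],
    [[-0.1,-0.75,0],0,8.54],
    [[0.4,-0.06,0],0,8.54]
  ]
}}

```text
clock: 6.62
eef_pos: [480.5, -99.8, 23.1]
tcp_rot: [-3.142, 0.0, 1.416]
contact_force: [-0.5, -0.8, 0.2]
opening: 1.004
```

```bash
python3 tk.py 5
```

```text
6.617 (np.float64(-1.9113299045282712), 66, array([-54.4, -19.1]))
6.667 (np.float64(-1.877245554652598), 71, array([-55.2, -17.3]))
6.717 (np.float64(-1.8484887268898742), 73, array([-56. , -15.9]))
6.767 (np.float64(-1.8184379028989728), 78, array([-56.2, -14.2]))
6.817 (np.float64(-1.7840834322118848), 81, array([-56.7, -12.3]))
[480.7 -98.5  23. ] [ 0.5 -0.8  0.3]
```

>>> {"fn": "servo_tool", "kwargs": {
  "rows": [
    [[0.25,-0.04,0],0,8.54],
    [[0,0,0],0,8.54],
    [[0,0,0],0,8.54],
    [[0,0,0],0,8.54],
    [[0,0,0],0,8.54]
  ]
}}

```text
clock: 7.28
eef_pos: [483.0, -98.6, 23.1]
tcp_rot: [-3.142, -0.0, 1.417]
contact_force: [-0.7, 1.1, 0.0]
opening: 1.002
```

```bash
python3 tk.py 4; python3 - <<'E'
from h import *
f=load("pics/last.npz");cv2.imwrite("pics/l1.png",cv2.resize(f["frame"][90:285,200:460,::-1],None,fx=3,fy=3,interpolation=cv2.INTER_CUBIC))
E
```

```text
7.283 (np.float64(-1.4590425605697113), 74, array([-57.7,   6.4]))
7.333 (np.float64(-1.423093657548919), 71, array([-57.2,   8.4]))
7.383 (np.float64(-1.3961671528742179), 67, array([-56.9,   9.8]))
7.433 (np.float64(-1.3866307112160432), 66, array([-56.9,  10.4]))
[483.  -98.7  23.1] [ 0.3 -0.   0.2]
```

View pics/l1.png

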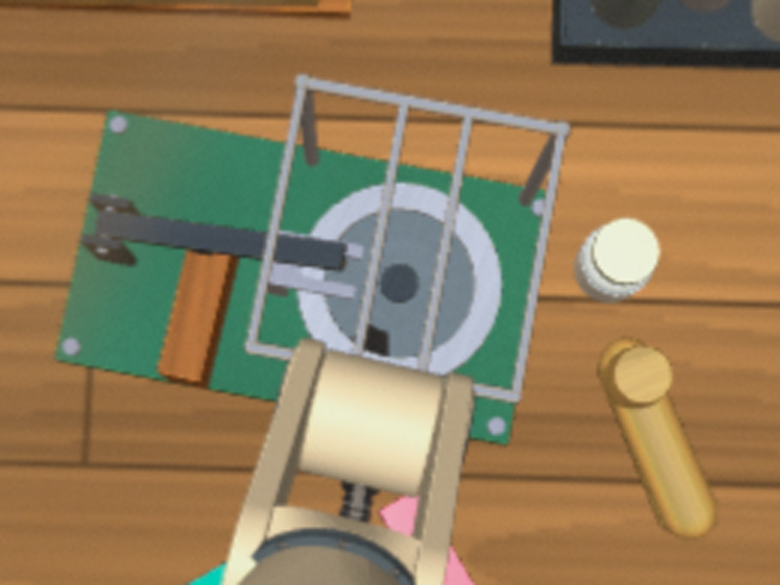

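>>> {"fn": "servo_tool", "kwargs": {
  "rows": [
    [[0,0,0],0,8.54],
    [[0,0,0],0,8.54],
    [[0,0,0],0,8.54],
    [[0,0,0],0,8.54],
    [[0,0,0],0,8.54]
  ]
}}

```text
clock: 7.9
eef_pos: [483.1, -98.7, 23.1]
tcp_rot: [-3.142, -0.0, 1.417]
contact_force: [0.1, 0.5, -0.7]
opening: 0.999
```

```bash
python3 tk.py 4; python3 - <<'E'
from h import *
f=load("pics/last.npz");cv2.imwrite("pics/l2.png",cv2.resize(f["frame"][140:230,270:380,::-1],None,fx=6,fy=6,interpolation=cv2.INTER_CUBIC))
E
```

```text
7.9 (np.float64(-0.9222673963747074), 52, array([-47.3,  36. ]))
7.95 (np.float64(-0.8783248681548912), 54, array([-45.9,  38.1]))
8.0 (np.float64(-0.8480943572576485), 54, array([-45.2,  39.6]))
8.05 (np.float64(-0.8483308653175978), 62, array([-44.1,  38.8]))
[483.1 -98.7  23.1] [-0.   0.9  0. ]
```

View pics/l2.png

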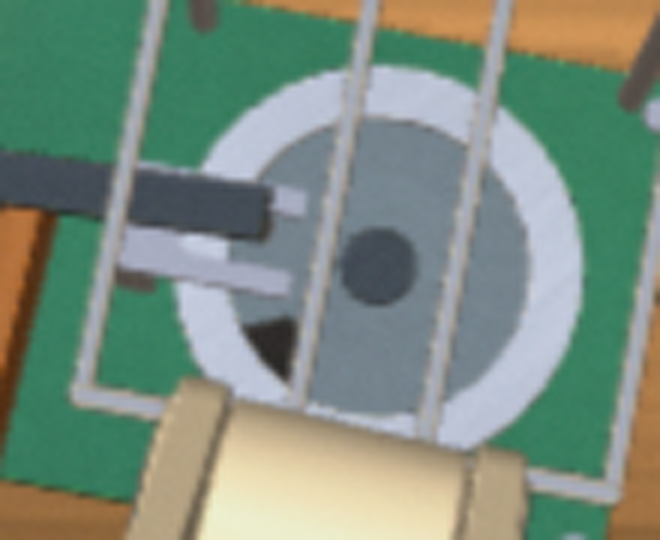

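```bash
python3 tk.py 5; python3 - <<'E'
from h import *
f=load("pics/last.npz");cv2.imwrite("pics/l3.png",cv2.resize(f["frame"][140:230,270:380,::-1],None,fx=6,fy=6,interpolation=cv2.INTER_CUBIC))
E
```

```text
8.1 (np.float64(-0.8124493787406655), 67, array([-43.5,  41.1]))
8.15 (np.float64(-0.7896818251274098), 76, array([-42.3,  41.8]))
8.2 (np.float64(-0.7628990529288098), 77, array([-40.9,  42.7]))
8.25 (np.float64(-0.7383142151274726), 82, array([-39.9,  43.8]))
8.3 (np.float64(-0.6990270010643558), 84, array([-37.9,  45. ]))
[483.1 -98.7  23.1] [-0.1  0.2 -0.2]
```

View pics/l3.png

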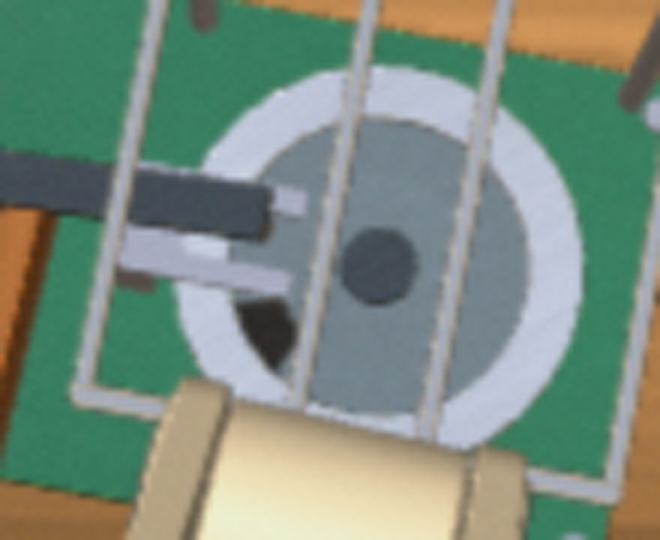

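>>> {"fn": "servo_tool", "kwargs": {
  "rows": [
    [[0,0,0],0,8.54],
    [[0,0,0],0,8.54],
    [[0,0,0],0,8.54],
    [[0,0,0],0,8.54]
  ]
}}

```text
clock: 8.68
eef_pos: [483.1, -98.7, 23.1]
tcp_rot: [-3.142, -0.0, 1.417]
contact_force: [0.5, 0.6, -0.1]
opening: 1.0
```

```bash
python3 tk.py 1; python3 - <<'E'
from h import *
f=load("pics/last.npz");cv2.imwrite("pics/l4.png",cv2.resize(f["frame"][140:230,270:380,::-1],None,fx=6,fy=6,interpolation=cv2.INTER_CUBIC))
E
```

```text
8.683 (np.float64(-0.5371586969864146), 50, array([-30.8,  51.8]))
[483.1 -98.7  23.1] [-0.2  0.8  1.4]
```

View pics/l4.png

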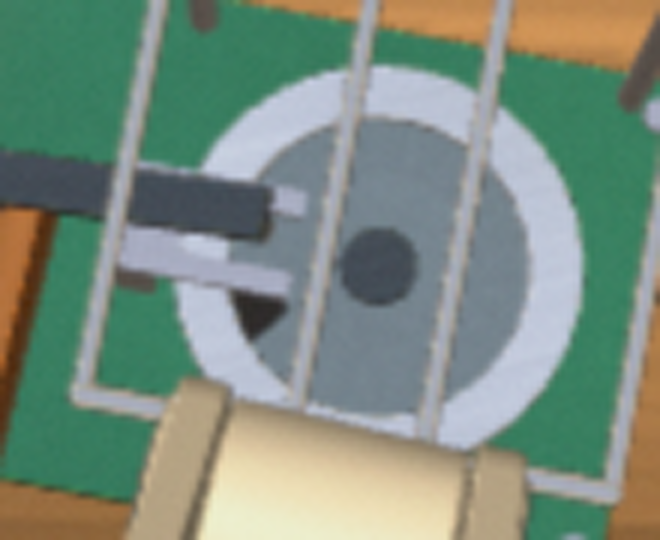

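```bash
python3 - <<'E'
from trk import *
def tr(f):
    C=cloud(f);v,u=np.mgrid[:400,:640];reg=np.zeros((400,640),bool);reg[140:225,285:375]=1
    uv=np.c_[u[reg],v[reg]];w=atz(f,uv,66.);d=w[:,:2]-p[:2]
    Q=np.c_[c*d[:,0]+s*d[:,1],-s*d[:,0]+c*d[:,1]];z=C[reg][:,2];rr=np.hypot(*Q.T);m=(rr>42)&(rr<73)&(z<55)&(f["depth"][reg]>0)
    a=np.arctan2(Q[m,1],Q[m,0]);th=(np.pi/2-a+np.pi)%(2*np.pi)-np.pi
    return np.sort(th)[[0,3,6]],np.sort(th)[[-1,-4,-7]],th.mean(),np.hypot(*Q[m].T).mean()
print(tr(load("pics/last.npz")));print(tr(load("pics/top8.npz")))
E
```

```text
(array([-0.70145162, -0.66556042, -0.64453154]), array([-0.33390236, -0.39917703, -0.42194233]), np.float64(-0.5371405363620368), np.float64(60.477092292962304))
(array([-2.754938  , -2.71862969, -2.69034666]), array([-2.2414714 , -2.28495855, -2.32316746]), np.float64(-2.518859329187558), np.float64(60.80655749534182))
```

>>> {"fn": "servo_tool", "kwargs": {
  "rows": [
    [[0,0,0],0,8.54],
    [[0,0,0],0,8.54],
    [[0,0,0],0,8.54]
  ]
}}

```text
clock: 8.98
eef_pos: [483.1, -98.7, 23.1]
tcp_rot: [3.142, 0.0, 1.417]
contact_force: [-0.6, 0.2, 0.3]
opening: 1.002
```

>>> {"fn": "servo_tool", "kwargs": {
  "rows": [
    [[0,0,0],0,8.54],
    [[0,0,0],0,8.54],
    [[0,0,0],0,8.54],
    [[0.56,-0.09,0],0,8.54],
    [[0,0,0],0,8.54]
  ]
}}

```text
clock: 9.4
eef_pos: [487.2, -99.3, 22.7]
tcp_rot: [-3.138, -0.0, 1.417]
contact_force: [-5.9, 1.2, 2.6]
opening: 1.005
```

```bash
python3 tk.py 2; python3 look.py 9; python3 - <<'E'
from h import *
f=load("pics/last.npz");cv2.imwrite("pics/l5.png",cv2.resize(f["frame"][140:230,270:380,::-1],None,fx=6,fy=6,interpolation=cv2.INTER_CUBIC))
E
```

```text
9.4 (np.float64(-0.04836795819326234), 38, array([-2.8, 56.5]))
9.45 (np.float64(-0.03788555174481756), 40, array([-2.3, 56. ]))
[487.2 -99.3  22.7] [-5.6  1.1  2.5]
9.6 [487.2 -99.3  22.7] [-3.138 -0.     1.417] [-5.   1.   2.5] [-0.2   0.43  2.04 -0.    0.68 -0.05]
```

View pics/l5.png

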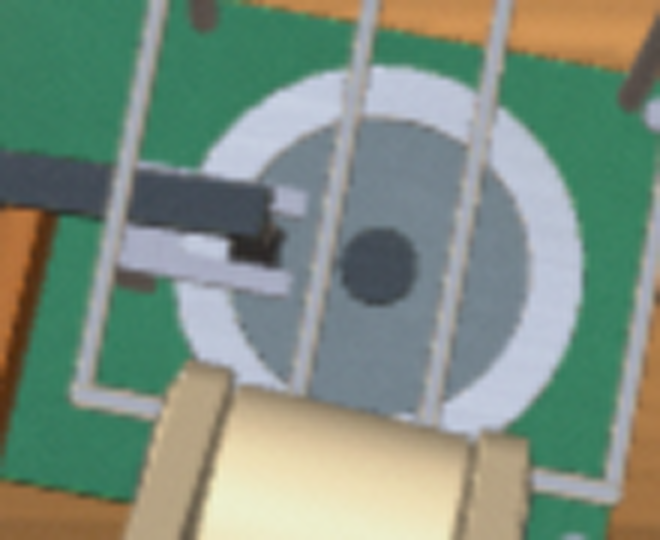

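View pics/side9.png

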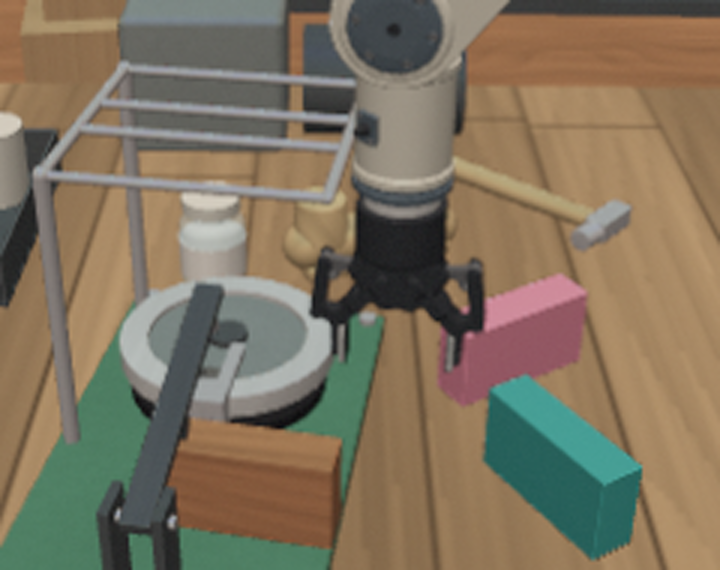

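```bash
python3 - <<'E'
from trk import *
f=load("pics/top9.npz")
im=cv2.resize(f["frame"][165:195,298:328,::-1],None,fx=20,fy=20,interpolation=cv2.INTER_NEAREST)
def W(P):
    P=np.atleast_2d(np.array(P,float));return np.c_[p[0]+c*P[:,0]-s*P[:,1],p[1]+s*P[:,0]+c*P[:,1],P[:,2]]
for th,col in ((-.15,(255,0,0)),(0,(0,255,0)),(.15,(0,0,255))):
    pts=[]
    for x,y in [(-15,45),(15,45),(15,70),(-15,70)]:
        a=-th;pts.append((x*np.cos(a)-y*np.sin(a),x*np.sin(a)+y*np.cos(a),66))
    q=((proj(f,W(pts))-[298,165]+.5)*20).astype(int);cv2.polylines(im,[q],True,col,1)
cv2.imwrite("pics/z9.png",im)
print(proj(f,W([(0,0,74),(0,57.5,88),(0,95,72)])))
E
```

```text
[[332.83768781 183.7871477 ]
 [312.34213163 179.20487146]
 [299.11722456 177.78300443]]
```

View pics/z9.png

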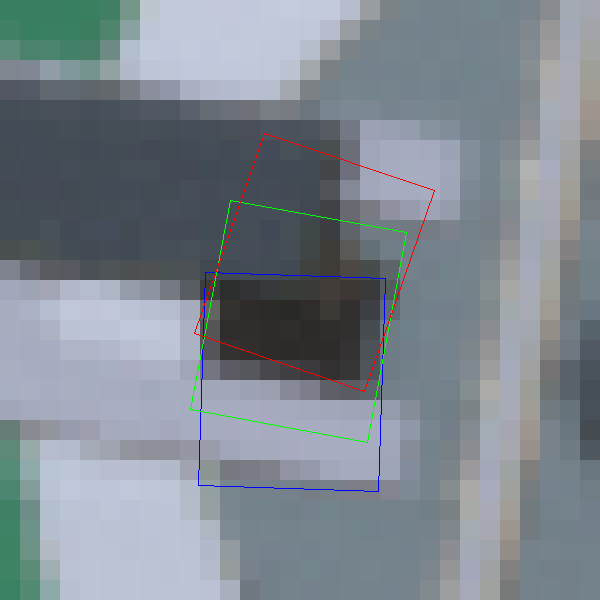

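```bash
python3 - <<'E'
from trk import *
f=load("pics/top8.npz")
def W(P):
    P=np.atleast_2d(np.array(P,float));return np.c_[p[0]+c*P[:,0]-s*P[:,1],p[1]+s*P[:,0]+c*P[:,1],P[:,2]]
def box(th):
    a=-th;return W([(x*np.cos(a)-y*np.sin(a),x*np.sin(a)+y*np.cos(a),66) for x,y in [(-15,45),(15,45),(15,70),(-15,70)]])
im=cv2.resize(f["frame"][185:215,333:363,::-1],None,fx=13,fy=13,interpolation=cv2.INTER_NEAREST)
for th,col in ((-2.52,(0,255,0)),(-2.6,(0,0,255))):
    cv2.polylines(im,[((proj(f,box(th))-[333,185]+.5)*13).astype(int)],True,col,1)
l=cv2.imread("pics/l3.png");l=cv2.resize(l[210:360,150:300],(390,390))
for th,col in ((-.70,(0,255,0)),(-.8,(0,0,255))):
    q=((proj(f,box(th))-[270,140]+.5)*6-[150,210])*2.6
    cv2.polylines(l,[q.astype(int)],True,col,1)
cv2.imwrite("pics/cmp.png",np.hstack([im,l]))
E
```

```text
(no output)
```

View pics/cmp.png

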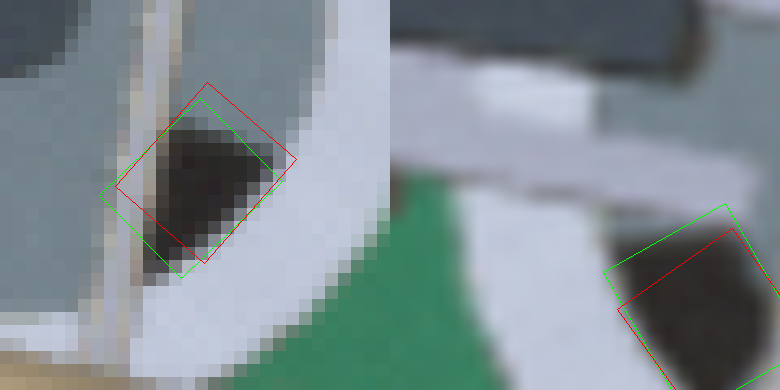

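```bash
cat > sec.py <<'E'
from trk import *
def W(P):
    P=np.atleast_2d(np.array(P,float));return np.c_[p[0]+c*P[:,0]-s*P[:,1],p[1]+s*P[:,0]+c*P[:,1],P[:,2]]
def sector(th,hw=.26,z=66):
    a=np.pi/2-th;t=np.linspace(-hw,hw,9)
    return W([(45*np.cos(a+k),45*np.sin(a+k),z) for k in t]+[(70*np.cos(a+k),70*np.sin(a+k),z) for k in t[::-1]])
def draw(f,x,y,w,h,S,ths):
    im=cv2.resize(f["frame"][y:y+h,x:x+w,::-1],None,fx=S,fy=S,interpolation=cv2.INTER_NEAREST)
    for th,col in zip(ths,((0,255,0),(255,0,0),(0,0,255))):
        cv2.polylines(im,[((proj(f,sector(th))-[x,y]+.5)*S).astype(int)],True,col,1)
    return im
E
python3 - <<'E'
from sec import *
a=draw(load("pics/top8.npz"),333,185,30,30,13,(-2.52,-2.6))
b=draw(load("pics/top9.npz"),298,165,30,30,13,(0,-.1,.1))
cv2.imwrite("pics/cmp2.png",np.hstack([a,b]))
E
```

```text
(no output)
```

View pics/cmp2.png

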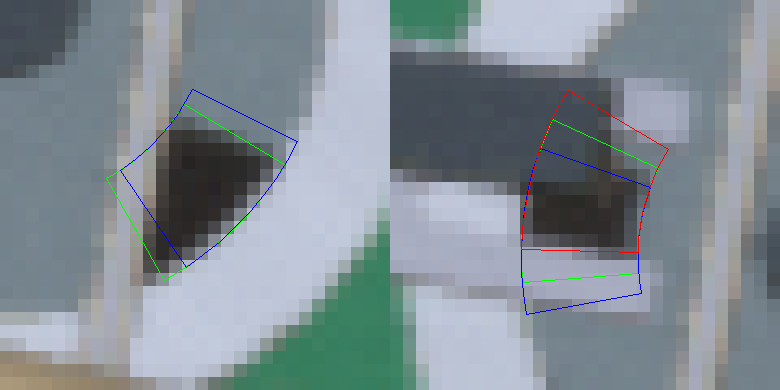

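>>> {"fn": "servo_tool", "kwargs": {
  "rows": [
    [[0.02,0.15,0],0,8.54],
    [[0.02,0.15,0],0,8.54],
    [[0,0,0],0,8.54],
    [[0,0,0],0,8.54],
    [[0,0,0],0,8.54]
  ]
}}

```text
clock: 10.02
eef_pos: [487.9, -96.3, 22.7]
tcp_rot: [-3.139, -0.0, 1.417]
contact_force: [-5.0, 0.7, 1.4]
opening: 0.994
```

```bash
python3 tk.py 3; python3 - <<'E'
from sec import *
cv2.imwrite("pics/n1.png",draw(load("pics/last.npz"),298,165,30,30,18,(0,-.1,.1)))
E
```

```text
10.017 (np.float64(-0.03758591429347824), 39, array([-2.2, 55.7]))
10.067 (np.float64(-0.03788555174481756), 40, array([-2.3, 56. ]))
10.117 (np.float64(-0.03766676598868113), 39, array([-2.3, 56.3]))
[487.8 -96.3  22.7] [-5.4  0.1  1.5]
```

View pics/n1.png

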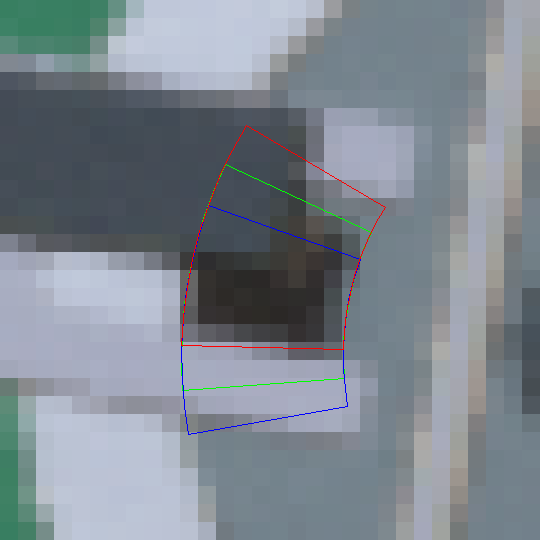

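>>> {"fn": "servo_tool", "kwargs": {
  "rows": [
    [[-0.2,0.03,0],0,8.54],
    [[-0.3,0.05,0],0,8.54],
    [[-0.5,0.08,0],0,8.54],
    [[-0.5,0.08,0],0,8.54],
    [[0,0,0],0,8.54]
  ]
}}

```text
clock: 10.58
eef_pos: [472.8, -94.0, 23.0]
tcp_rot: [-3.141, -0.0, 1.417]
contact_force: [0.5, 0.1, -0.8]
opening: 1.001
```

```bash
python3 tk.py 8; python3 - <<'E'
from sec import *
cv2.imwrite("pics/n2.png",draw(load("pics/last.npz"),298,165,30,30,18,(0,-.1,.1)))
E
```

```text
10.583 (np.float64(-0.03788555174481756), 40, array([-2.3, 56. ]))
10.633 (np.float64(-0.05722356876470869), 41, array([-3., 54.]))
10.683 (np.float64(-0.03758591429347824), 39, array([-2.2, 55.7]))
10.733 (np.float64(-0.03788555174481756), 40, array([-2.3, 56. ]))
10.783 (np.float64(-0.03758591429347824), 39, array([-2.2, 55.7]))
10.833 (np.float64(-0.032092798694740576), 41, array([-2. , 55.8]))
10.883 (np.float64(-0.0316550543982177), 40, array([-1.9, 55.5]))
10.933 (np.float64(-0.0316550543982177), 40, array([-1.9, 55.5]))
[474.3 -94.3  23.1] [-0.4  1.2  0.6]
```

View pics/n2.png

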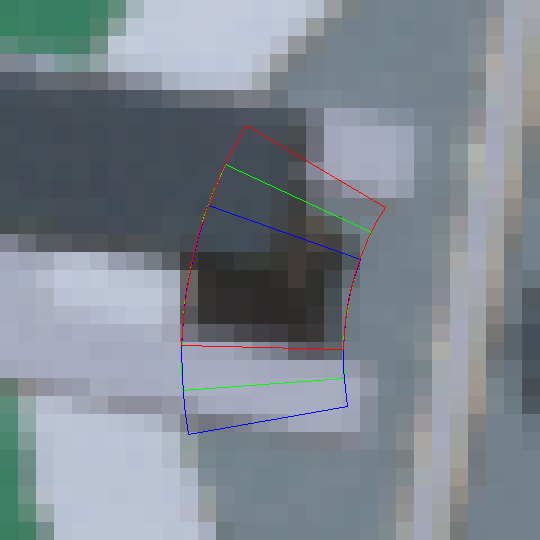

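>>> {"fn": "servo_tool", "kwargs": {
  "rows": [
    [[-1.5,0.23,0],0,8.54],
    [[-1.5,0.23,0],0,8.54],
    [[0,0,3.2],0,8.54],
    [[0,0,3.2],0,8.54],
    [[0,0,3.2],0,8.54]
  ]
}}

```text
clock: 11.4
eef_pos: [443.2, -89.5, 119.9]
tcp_rot: [-3.14, -0.0, 1.417]
contact_force: [0.1, -0.7, -1.1]
opening: 1.0
```

```bash
python3 tk.py 2; python3 - <<'E'
from sec import *
cv2.imwrite("pics/n3.png",draw(load("pics/last.npz"),298,165,30,30,18,(0,-.1,.1)))
E
```

```text
11.4 (np.float64(-0.03758591429347824), 39, array([-2.2, 55.7]))
11.45 (np.float64(-0.0316550543982177), 40, array([-1.9, 55.5]))
[447.3 -90.3 123.5] [ 0.5 -0.4  0.1]
```

View pics/n3.png

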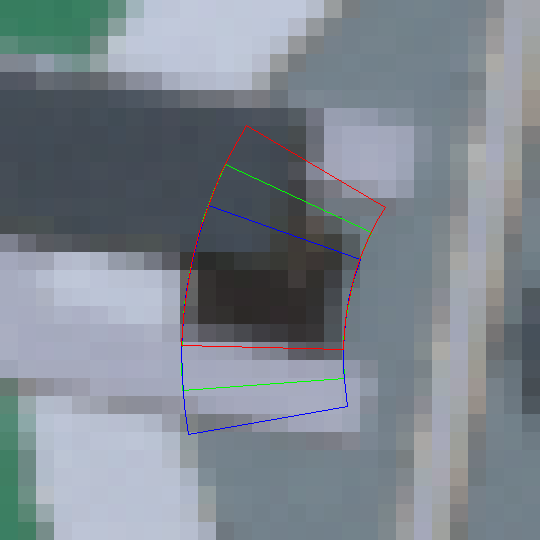

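>>> {"fn": "servo_tool", "kwargs": {
  "rows": [
    [[0.2,1.285,0.6],-0.121,8.54],
    [[0.2,1.285,0.6],-0.121,8.54],
    [[0.2,1.285,0.6],-0.121,8.54],
    [[0.2,1.285,0.6],-0.121,8.54],
    [[0.2,1.285,0],-0.121,8.54]
  ]
}}

```text
clock: 11.92
eef_pos: [454.5, -24.8, 143.6]
tcp_rot: [3.141, -0.001, 0.806]
contact_force: [0.6, -0.4, 0.7]
opening: 0.996
```

>>> {"fn": "servo_tool", "kwargs": {
  "rows": [
    [[0.2,1.285,0],-0.121,8.54],
    [[0.2,1.285,0],-0.121,8.54],
    [[0.2,1.285,0],-0.121,8.54],
    [[0.2,1.285,0],-0.121,8.54],
    [[0.2,1.285,0],-0.121,8.54]
  ]
}}

```text
clock: 12.33
eef_pos: [463.8, 39.5, 142.5]
tcp_rot: [-3.142, 0.001, 0.201]
contact_force: [0.7, -1.0, 0.4]
opening: 1.002
```

>>> {"fn": "servo_tool", "kwargs": {
  "rows": [
    [[0.2,1.285,0],-0.121,8.54],
    [[0.2,1.285,0],-0.121,8.54],
    [[0.2,1.285,0],-0.119,8.54],
    [[0,0,0],0,8.54],
    [[0,0,0],0,8.54]
  ]
}}

```text
clock: 12.75
eef_pos: [469.8, 77.6, 142.6]
tcp_rot: [3.141, 0.001, -0.149]
contact_force: [-1.1, -0.9, -0.1]
opening: 0.996
```

```bash
python3 look.py 10
```

```text
12.85 [469.7  77.  142.7] [ 3.141e+00  1.000e-03 -1.500e-01] [-0.1 -0.1  0.7] [ 0.16  0.2   2.01 -0.    0.93  1.88]
```

View pics/side10.png

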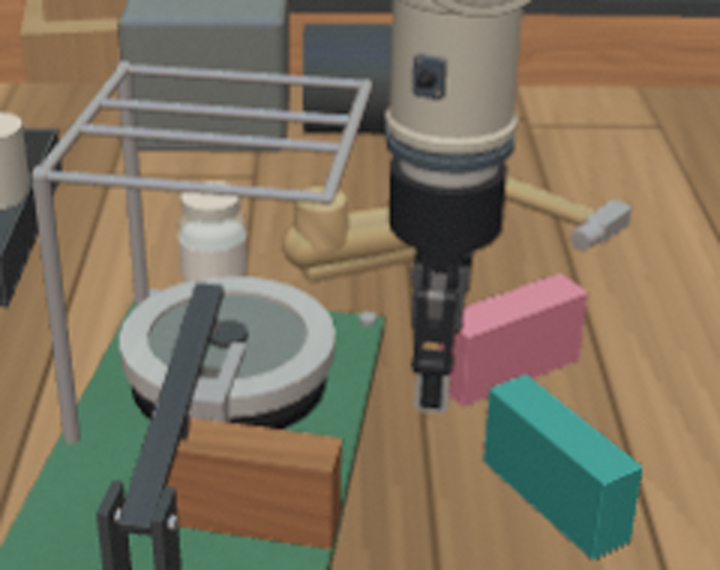

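View pics/top10.png

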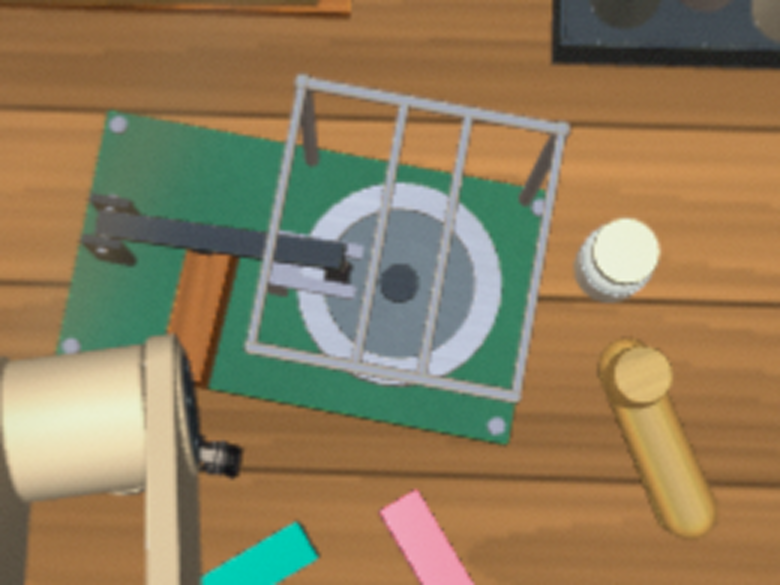

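>>> {"fn": "servo_tool", "kwargs": {
  "rows": [
    [[2.3,-0.36,0],0,8.54],
    [[2.3,-0.36,0],0,8.54],
    [[0,0,-3],0,8.54],
    [[0,0,-3],0,8.54],
    [[0,0,-3],0,8.54]
  ]
}}

```text
clock: 13.27
eef_pos: [516.7, 69.3, 52.3]
tcp_rot: [-3.141, -0.001, -0.152]
contact_force: [-0.4, -0.1, -0.3]
opening: 1.003
```

>>> {"fn": "servo_tool", "kwargs": {
  "rows": [
    [[0,0,-1.2],0,8.54],
    [[0,0,0],0,8.54]
  ]
}}

```text
clock: 13.43
eef_pos: [513.4, 69.1, 38.1]
tcp_rot: [3.14, 0.006, -0.152]
contact_force: [-0.4, 0.3, 0.1]
opening: 1.0
```

```bash
python3 look.py 11
```

```text
13.5333 [515.9  69.6  41. ] [ 3.141e+00  1.000e-03 -1.530e-01] [-0.9  0.3  0.3] [ 0.13  0.42  1.98 -0.    0.74  1.86]
```

View pics/side11.png

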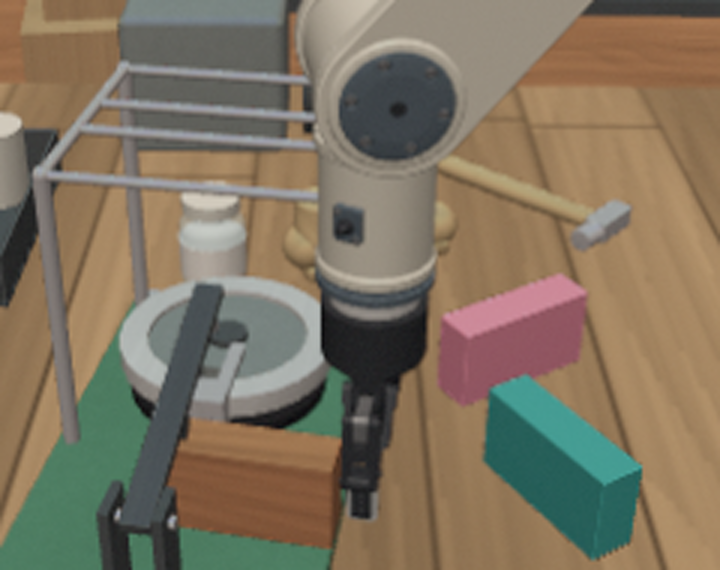

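View pics/top11.png

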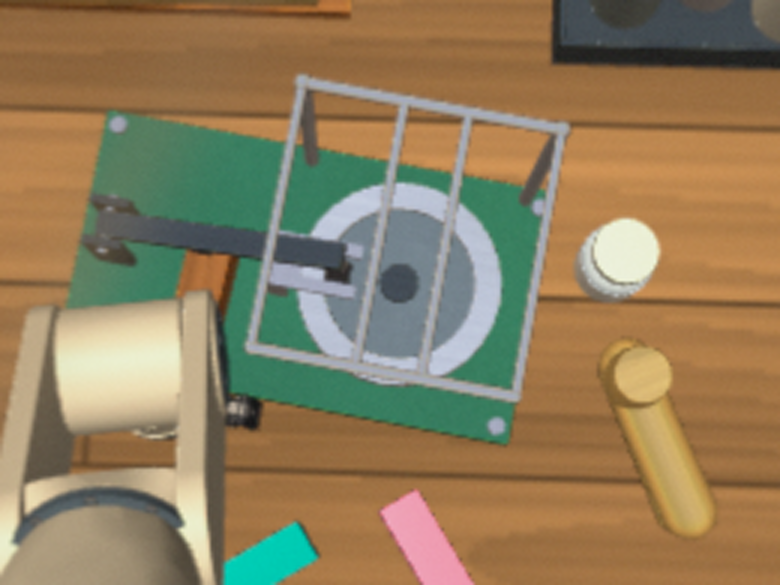

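>>> {"fn": "servo_tool", "kwargs": {
  "rows": [
    [[1.3,-0.2,0],0,8.54],
    [[1.3,-0.2,0],0,8.54],
    [[1.16,-0.18,0],0,8.54],
    [[0,0,0],0,8.54],
    [[0,0,0],0,8.54]
  ]
}}

```text
clock: 13.95
eef_pos: [554.5, 64.3, 42.0]
tcp_rot: [-3.141, -0.001, -0.154]
contact_force: [0.1, -0.0, -0.2]
opening: 0.999
```

```bash
python3 look.py 12
```

```text
14.05 [553.1  64.4  41.4] [ 3.142  0.    -0.154] [-0.4 -0.3 -0.9] [0.11 0.46 1.91 0.   0.77 1.84]
```

View pics/side12.png

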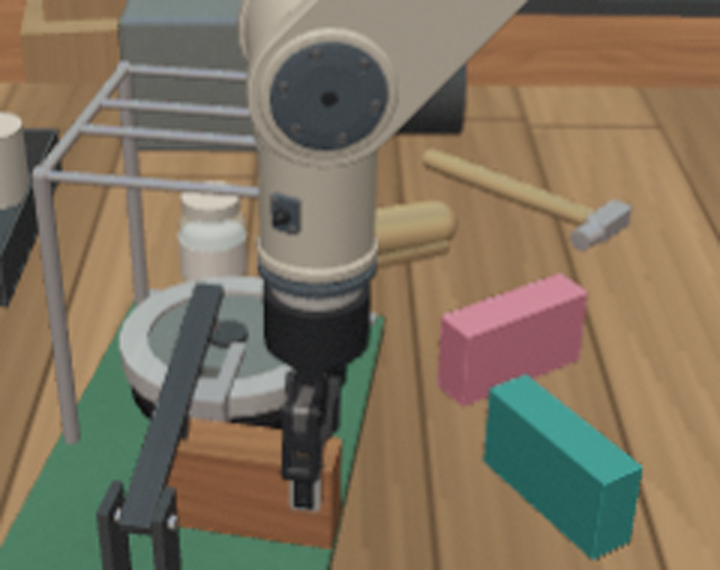

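>>> {"fn": "servo_tool", "kwargs": {
  "rows": [
    [[0,0,0],0,5.5],
    [[0,0,0],0,4.5],
    [[0,0,0],0,3.5],
    [[0,0,0],0,3],
    [[0,0,0],0,3]
  ],
  "squeeze": 40
}}

```text
clock: 14.47
eef_pos: [553.6, 64.7, 41.3]
tcp_rot: [-3.141, 0.0, -0.154]
contact_force: [-2.3, 2.8, 4.5]
opening: 0.463
```

>>> {"fn": "servo_tool", "kwargs": {
  "rows": [
    [[0,0,0],0,3],
    [[0,0,0],0,3]
  ]
}}

```text
clock: 14.63
eef_pos: [553.6, 64.7, 41.3]
tcp_rot: [-3.141, 0.0, -0.154]
contact_force: [-2.1, 2.5, 5.7]
opening: 0.463
```

```bash
python3 look.py 13; python3 - <<'E'
from sec import *
cv2.imwrite("pics/n4.png",draw(load("pics/top13.npz"),298,165,30,30,18,(0,-.1,.1)));print(ang(load("pics/top13.npz")))
E
```

```text
14.7333 [553.5  64.7  41.3] [-3.141  0.    -0.154] [-1.8  3.6  5.1] [0.11 0.47 1.91 0.   0.77 1.84]
(np.float64(-0.03758591429347824), 39, array([-2.2, 55.7]))
```

View pics/side13.png

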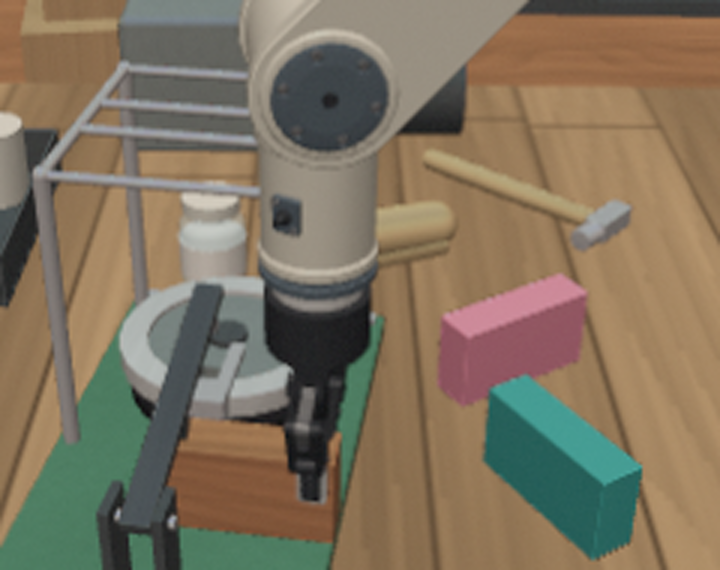

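View pics/n4.png

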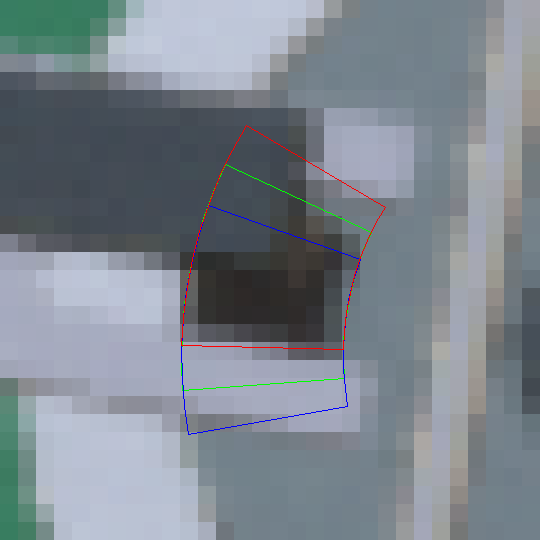

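>>> {"fn": "servo_tool", "kwargs": {
  "rows": [
    [[-1.3,0.2,0],0,3],
    [[-1.3,0.2,0],0,3],
    [[-1.4,0.22,0],0,3],
    [[-1.3,0.2,0],0,3],
    [[0,0,0],0,3]
  ]
}}

```text
clock: 15.15
eef_pos: [498.4, 72.7, 41.1]
tcp_rot: [3.141, 0.002, -0.154]
contact_force: [-7.5, 0.3, 11.5]
opening: 0.463
```

```bash
python3 look.py 14
```

```text
15.25 [499.6  72.6  41.2] [ 3.141e+00  2.000e-03 -1.540e-01] [-3.5 -0.3  5. ] [0.14 0.4  2.02 0.   0.72 1.87]
```

View pics/side14.png

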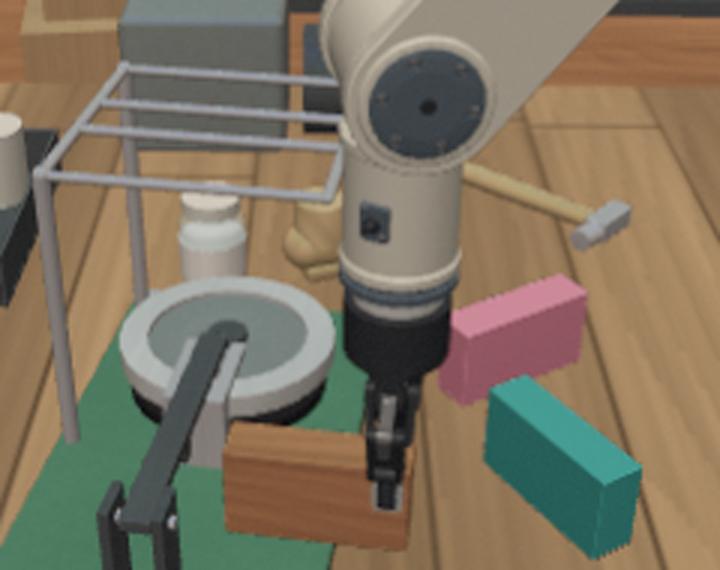

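View pics/top14.png

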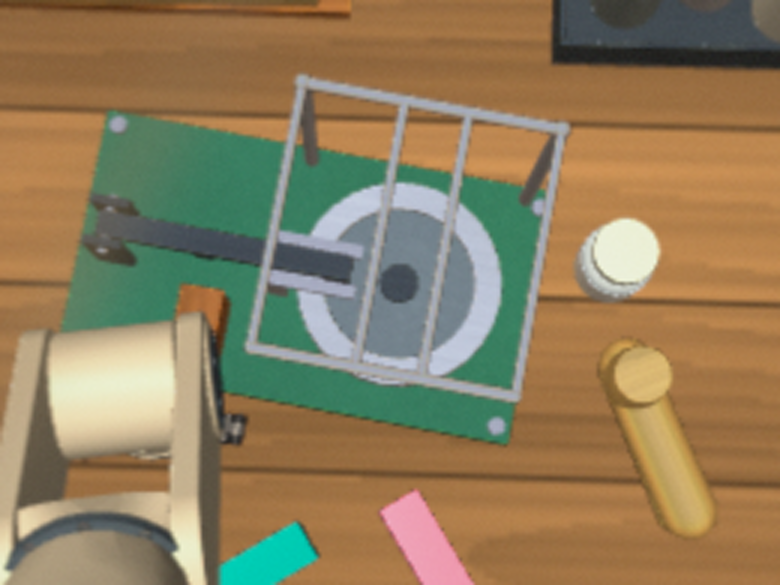

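>>> {"fn": "servo_tool", "kwargs": {
  "rows": [
    [[0,0,0],0,4.5],
    [[0,0,0],0,6],
    [[0,0,0],0,7],
    [[0,0,0],0,7],
    [[0,0,0],0,7]
  ]
}}

```text
clock: 15.67
eef_pos: [500.8, 72.6, 41.0]
tcp_rot: [3.142, 0.0, -0.154]
contact_force: [0.2, 0.1, 0.5]
opening: 0.818
```

```bash
python3 look.py 15
```

```text
15.7667 [500.7  72.6  41. ] [ 3.142  0.    -0.154] [ 0.   0.5 -0.2] [ 0.14  0.41  2.02 -0.    0.72  1.87]
```

View pics/side15.png

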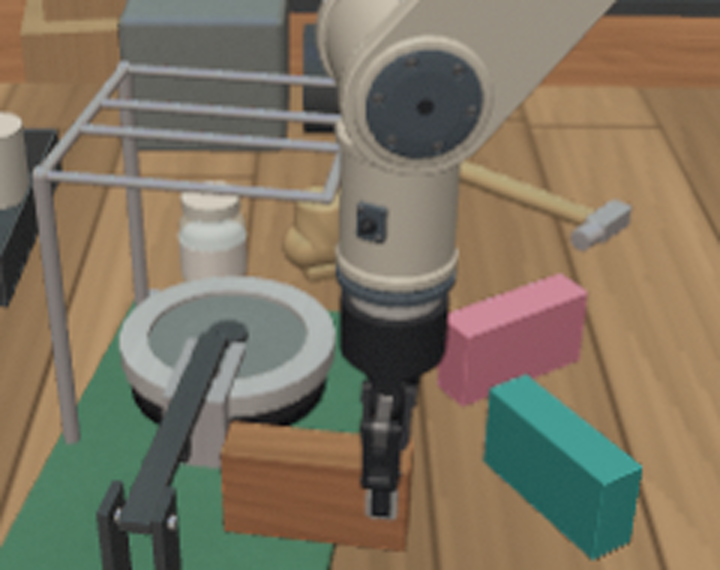

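>>> {"fn": "servo_tool", "kwargs": {
  "rows": [
    [[0,0,1.5],0,7.5],
    [[0,0,3],0,7.5],
    [[0,0,3],0,7.5],
    [[0,0,3],0,7.5],
    [[0,0,3],0,7.5]
  ]
}}

```text
clock: 16.18
eef_pos: [500.3, 72.6, 177.4]
tcp_rot: [3.141, 0.0, -0.154]
contact_force: [0.3, -0.5, 0.3]
opening: 0.879
```

>>> {"fn": "servo_tool", "kwargs": {
  "rows": [
    [[-3,0.5,1.5],0,7.5],
    [[-3,0.5,1.5],0,7.5],
    [[-3,0.5,0],0,7.5],
    [[0,0,0],0,7.5],
    [[0,0,0],0,7.5]
  ]
}}

```text
clock: 16.6
eef_pos: [409.8, 87.8, 206.5]
tcp_rot: [-3.141, -0.001, -0.153]
contact_force: [0.9, -0.2, -0.1]
opening: 0.876
```

```bash
python3 look.py 16; python3 - <<'E'
from sec import *
f=load("pics/side16.npz");C=cloud(f)
d=C[...,:2]-p[:2];Q=np.stack([c*d[...,0]+s*d[...,1],-s*d[...,0]+c*d[...,1],C[...,2]],-1)
q=Q[225:320,240:300].reshape(-1,3)
m=(abs(q[:,0])<11)&(q[:,1]>40)&(q[:,1]<260)&(q[:,2]>75)
for y in range(50,260,30):
    k=q[m&(abs(q[:,1]-y)<8)];print(y,len(k),np.percentile(k[:,2],[50,95]).round(1) if len(k) else 0)
E
```

```text
16.7 [411.4  87.7 206.3] [-3.141e+00 -1.000e-03 -1.540e-01] [ 1.1 -0.2  0.3] [ 0.21  0.03  2.05 -0.    1.06  1.93]
50 26 [100.9 102. ]
80 38 [101.1 102.5]
110 45 [100.6 103. ]
140 45 [100.8 103.4]
170 50 [100.9 102.2]
200 48 [100.8 102.9]
230 51 [100.7 102.8]
```

View pics/side16.png

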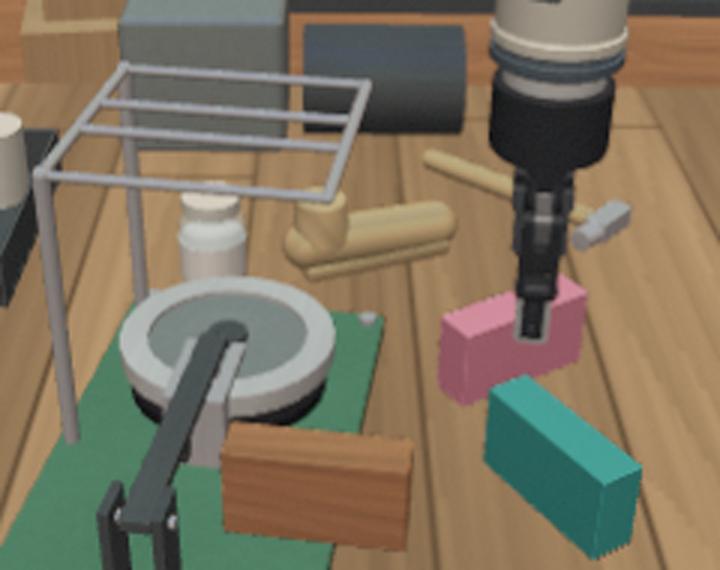

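View pics/top16.png

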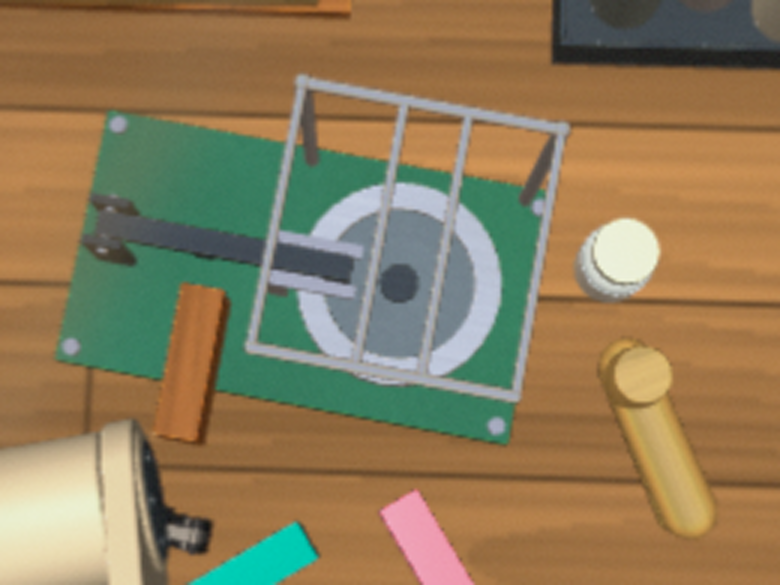

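```bash
python3 -c "
from rig import r
print(r.sign_off())"
```

```text
the job is handed in; nothing more can be done
None
```

The job is handed in. By my checks every step was met, but the hand-in gave no verdict.

- **Tool kept upright:** the moves allow no tilt, so I reached the rim's front side face with the back of the opened finger instead of tilting in under the guard.
- **Push:** the sweep to the left set the pulley running clockwise at about 0.7 rad/s. It ran untouched for about 3 s.
- **Stop:** a press of about 6 N on the rim stopped it with the hole near the slot. I then dragged it about 3 mm further with the same finger and let go.
- **At rest:** after release the images showed no movement. My best estimate is that the hole was 1 to 3 mm off the slot, against the 8 mm limit.
- **Block and latch:** I drew the block about 54 mm towards the robot, and the latch fell into the slot.

**Last checks before handing in:**
- The bar's top measures 101 mm all along its length, which is what a level, fully lowered latch would give.
- The block stands free of the latch, still on the edge of the base plate.
- The last and the glue jar look unmoved in both views.
- The arm is clear of everything, at 16.7 s.

**Uncertain or in disagreement:**
- In the pictures the open fingertips stood about 28 mm behind the TCP. The description implies about 2 mm. I went by the pictures.
- The hole was partly hidden by the latch, fork and guard bar, so its final angle is good only to about 0.04 rad (2 to 3 mm).

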